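# Slide a drilled counterweight round the bend of a lamp arm

### The arm

A 6-joint arm with a two-finger parallel gripper is mounted at the origin on the work surface. World frame = base frame: x ahead of the robot, y to its left, z up, the work surface at z = 0. Lengths are in m, angles in rad, forces in N, time in s.
With the tool pointing down it reaches from about 0.35 to 0.875 m from the base axis. Payload 15.5 kg.
Tool frame: the origin (TCP) lies between the finger pads; the fingertips stand 14 mm ahead of it and the grasp point (between the pads) lies 5 mm behind it; x points along the fingers, y is the direction in which the jaws open and shut, and the axes are right-handed (so a half turn about x gives the same grasp; the last joint's range is limited). The gripper opens to 85 mm and grips with 20 to 120 N. Pads are 22 mm wide; open, the fingers measure 114 mm over their backs; the gripper's body (76 mm by 85 mm) begins 54 mm behind the grasp point. The pads swing forward as they close: fully open they stand 13 mm farther back than shut.
Start: joints at [1.105, 0.494, 1.345, -0, 1.302, -0.096], TCP at [0.226, 0.583, 0.245] pointing down, gripper open.
Joint ranges: [-2.91, 2.91], [-0.82, 2.16], [0.22, 2.67], [-1.22, 4.37], [0.12, 2.79], [-3.08, 3.08]. Speed limits (rad/s): [1.89, 1.89, 2.57, 3.01, 3.01, 3.01].

### API

Orientations are given as a rotation vector (axis times angle).
In Python, from workcell import get_state, get_image, ctrl gives the robot as it stands.
- The arm moves only by the tool step_arm, never from a script. Its argument "targets" is a list of rows, each a list of 7 numbers: the shift along the tool's x, y, z in m, then the turn, a rotation vector about the tool's x, y, z in degrees, then the opening, from 0 (shut) to 1 (fully open). In form: [[x, y, z, wx, wy, wz, grip], ...]. A call has 1 to 5 rows; each row shifts and turns the commanded pose from where the row before left it, along the tool's axes as they then stand; what a row does not reach is not made up. A row lasts 1/10 s, in which the tool goes at most 50 mm and 8.59 degrees, less where a joint would pass 70% of its speed; a pose out of reach is approached as far as the arm can. A call with a gripper value outside its range is refused whole. The fingers move at their own pace and stop on an object; "newtons" is the grip in N (left out, the last holds). Time passes only in rows, so rows that do not move let the fingers close. It gives the time, the measured TCP pose, the force and the opening at its end, in the units of the state.
- get_state(): the state, without advancing time (a new reading comes with each control period).
- get_image(name): name is "scene" or "top" or "wrist"; returns a dict with "pixels" (480x640x3 uint8, red, green, blue), "depth" (480x640 float32, m along the optical axis (not along the pixel's ray), 0 where there is no reading), "fovy" (degrees; the focal length in pixels is half the picture's height over the tangent of half this angle, whatever the lens; pixels are square), "cx", "cy" (the principal point, pixels), "position" and "orientation" of the camera in the world. Camera axes: x right, y up, looking along -z (the intrinsics and any distortion apply to the point x, -y, -z); pixel columns grow to the right and rows downward; lengths in m; the calibration is good to about 2 mm. A picture is of the moment at which its call begins.
- ctrl.job_done(): hands the job in, once; it reports no verdict.
The state is a dict: "t": time; "joints": joint angles; "joint_vel": joint speeds; "joint_efforts": joint torques, N m; "tool_pos": TCP position; "eef_rot": TCP orientation; "contact_force": force on the tool from outside, world axes, zero at the start; "moment": the same for the moment, N m; "finger_gap": finger opening in m.
Only numpy, scipy, OpenCV 4.12 (cv2) and the standard library are available. Lean on these libraries where they do the work, as an engineer would, in place of code of your own. Each camera call takes 0.05 s, during which the arm holds its last target.

### The job

Fit the counterweight of the desk lamp under repair: take the steel piece with the big hole (the one that fits the arm) from the wooden rack, stand it upright on the black rubber mat and let go, then take it again by its plain flanks so that its hole is clear. Thread it onto the free end of the bent lamp arm held in the vise, slide it along and round the bend until it is fully home against the stop collar, and let it hang there. Leave the other two steel pieces in the rack.

Things in the scene. Friction and masses are not known exactly. Their poses are not given: they have to be found in the camera images.
- weight: Counterweight: plain steel block, about 0.19 kg, 24 mm long (x), 32 mm wide (y), 40 mm tall (z), with a round 18 mm through hole along x. Origin: centre of its underside, z up. Both ends alike: either may lead onto the arm. Starts upright in any of the rack's three slots, its x along the rack's x; there only the two end faces (24 mm apart, where the hole opens) can be gripped, from above.
- weight_hole (a point): The middle of the counterweight's hole: on the hole's axis, half way through the block, 26 mm above its underside (so the block hangs with its long solid end down). The plain flanks either side of the hole are 32 mm apart.
- rack: Fixed wooden rack. Origin: centre of its underside, z up. Floor plate 70 (x) by 188 (y) mm, 8 mm thick; on it four cheeks 18 mm long in x, 20 mm wide, at y = -84, -28, 28, 84 mm, tops 54 mm above the bench. The three slots between, at y = -56, 0, 56 mm, are 36 mm wide and open at both x ends; pieces stand on the floor plate, ends projecting 3 mm beyond the cheeks.
- mat: Fixed square black rubber mat, 110 mm a side, 3 mm thick. Origin: centre of its underside on the bench, axes along its sides. The piece is to be stood here.
- vise: Fixed blue bench vise holding the bent lamp arm. Origin: on the bench under the jaws, z up; jaws reach y = 37 mm and are 133 mm high. The arm, a level round steel rod 12 mm thick, axis 120 mm above the bench, runs in this frame along +y at x = 0 to y = 155 mm, bends 70 degrees towards -x (axis radius 60 mm, ending at x -39.5, y 211.4), then goes straight 85 mm, direction (-0.940, 0.342), to rod_tip.
- rod_tip (a point): On the rod's axis at its free end: the centre of the half-round nose, which projects 6 mm further. At (-119.3, 240.5, 120) mm in the vise's frame.
- rod_leg (a point): On the rod's axis in the straight free leg, 40 mm inward from rod_tip.
- rod_bend (a point): On the rod's axis at the middle of the bend, (-10.9, 189.4, 120) mm in the vise's frame.
- rod_home (a point): Where the hole's middle is when the counterweight touches the stop collar: on the rod's axis at (0, 97, 120) mm in the vise's frame. The collar, dark, 28 mm across, sits on the rod from y = 75 to 85 mm. Left hanging, the hole's middle is 3 mm lower, since the hole is 6 mm wider than the rod. Nothing near stands above the jaws.
- small_bore: Another steel piece of the same outside size, with an 8 mm hole that does not fit the arm. Stays in the rack. Origin: centre of its underside.
- blank: A solid steel piece of the same outside size, without a hole. Stays in the rack. Origin: centre of its underside.
Things that resemble listed ones, but are neither listed nor needed, are in the scene too. What is shaped like the weight but red or turquoise is not meant. What is meant by the mat is not orange, and is the smaller of those in its own colour.

How it is judged:
On the way, in this order (a step that is already met when the one before it is completed fails the run):
1. the counterweight stands upright on the mat, let go (x of weight in the frame of mat between -0.06 and 0.06 m and y of weight in the frame of mat between -0.06 and 0.06 m and height (world z) of weight below 0.008 m and angle between weight's own z axis and vertical below 0.15 rad and contact force between weight and the fingers below 0.1 N), for 0.1 s.
2. it is threaded on the free leg of the arm (distance between weight_hole and rod_leg below 0.015 m).
3. it passes the middle of the bend on the arm (distance between weight_hole and rod_bend below 0.015 m).
At the end, for the whole second after the job is handed in: The counterweight hangs released and at rest on the arm, long end down (within 0.4 rad), no more than 5 mm from touching the stop collar and the middle of its hole within 10 mm of rod_home; the other two pieces are still within 20 mm of where they stood (y of weight_hole in the frame of vise below 0.102 m and distance between weight_hole and rod_home below 0.01 m and angle between weight's own z axis and vertical below 0.4 rad and contact force between weight and the fingers below 0.1 N and linear speed of weight below 0.02 m/s and angular speed of weight below 0.2 rad/s and distance of each of small_bore, blank from where it was at the start of the episode below 0.02 m).
It fails at once if another steel piece is taken from the rack or knocked about (distance of any of small_bore, blank from where it was at the start of the episode above 0.02 m).
It also fails if it takes over 56 s, if anything falls off the work surface, if the arm or the gripper's body presses on something with over 40 N, if the wrist force passes 120 N, or if a joint passes its speed limit or range.

## Working session

There is one attempt and no reset: what is moved stays moved. The work goes in short steps, Python scripts to look and compute and a tool call to move; the robot and the scene stay as the last step left them, time stands still between calls to the robot, and variables do not carry over. Pictures are saved under pics/ and viewed, and the job is handed in when it is done.

Besides the shell and the picture viewer there is one more tool, called after "Emit:" as name(argument=value, ...), one argument or row to a line, values as JSON. step_arm: Moves the arm, as the interface text tells. Its arguments: {"type":"object","properties":{"targets":{"type":"array"},"newtons":{"type":"number"}},"required":["targets"]}

```bash
mkdir -p pics; ls
python3 - <<'E'
from workcell import get_state,get_image
import cv2,numpy as np
s=get_state();print(s)
for n in ["scene","top","wrist"]:
    im=get_image(n);np.savez(f"pics/{n}0.npz",**im)
    cv2.imwrite(f"pics/{n}0.png",im["pixels"][:,:,::-1])
    print(n,im["fovy"],im["cx"],im["cy"],im["position"],im["orientation"],[k for k in im])
E
```

```text
pics
{'t': 0.0, 'joints': array([ 1.10451163e+00,  4.94190062e-01,  1.34613755e+00, -1.21354651e-05,
        1.30250041e+00, -9.54899080e-02]), 'joint_vel': array([-2.36390758e-03,  2.65945832e-03,  1.90135193e-03,  5.27986137e-04,
        1.25263658e-03,  7.02153976e-06]), 'joint_efforts': array([ 4.67025675e-03, -8.82146859e+01, -3.83876252e+01,  4.33850855e-04,
        9.74596100e-03, -2.88161516e-05]), 'tool_pos': array([0.22631071, 0.58221561, 0.24469379]), 'eef_rot': array([ 0.28999111,  1.55148017, -0.29186955]), 'contact_force': array([-0.80029875, -0.64336953,  0.79275172]), 'moment': array([-0.06878764,  0.01842526, -0.00424492]), 'finger_gap': 0.08564979028264975}
scene 44.18333409094927 324.5542744363681 244.76169002399618 [1.16198133 0.46062627 0.97206291] [0.46439142 0.78599214 1.99697221] ['pixels', 'depth', 'fovy', 'cx', 'cy', 'position', 'orientation']
top 51.09163842251235 322.24252719166344 241.74750908558613 [0.27479137 0.0519499  1.34948329] [ 0.07992359 -0.09004712 -1.55931504] ['pixels', 'depth', 'fovy', 'cx', 'cy', 'position', 'orientation']
wrist 64.53188698246935 320.83204118055806 240.8163236415732 [0.15650921 0.60914584 0.37329863] [-0.26332868 -0.1780674   1.19076264] ['pixels', 'depth', 'fovy', 'cx', 'cy', 'position', 'orientation']
```

View pics/scene0.png

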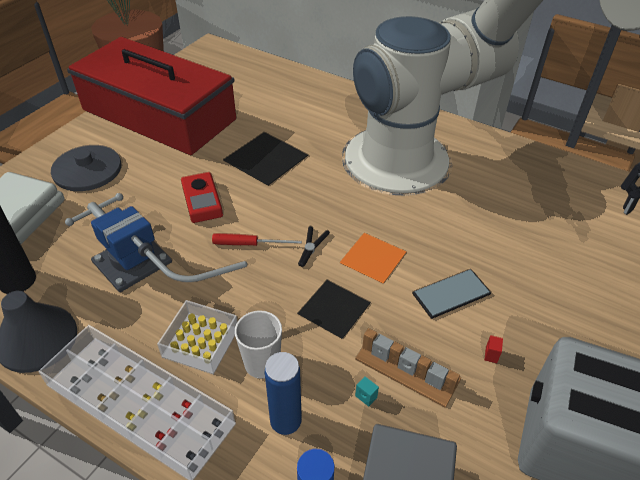

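View pics/top0.png

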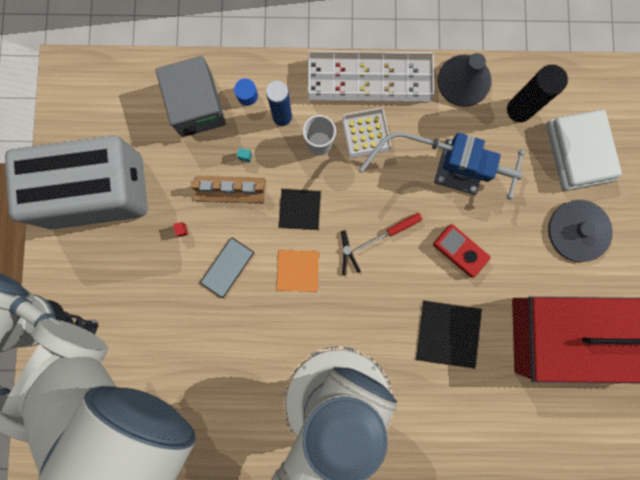

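View pics/wrist0.png

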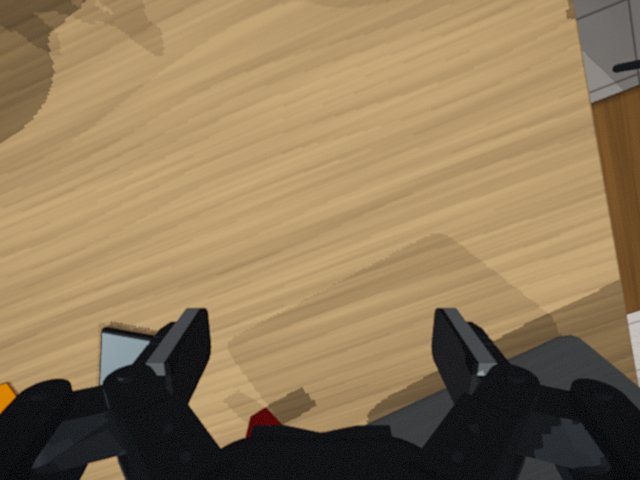

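```bash
cat > h.py <<'E'
import numpy as np,cv2
from scipy.spatial.transform import Rotation as R
def load(f): return dict(np.load(f))
def foc(im): return 240/np.tan(np.radians(float(im["fovy"]))/2)
def ray(im,u,v):
    f=foc(im); d=np.array([(u-im["cx"])/f,-(v-im["cy"])/f,-1.0])
    return R.from_rotvec(im["orientation"]).apply(d)
def plane(im,u,v,z):
    d=ray(im,u,v); p=im["position"]; return p+d*(z-p[2])/d[2]
def dep(im,u,v):
    return im["position"]+ray(im,u,v)*im["depth"][int(round(v)),int(round(u))]
def proj(im,P):
    c=R.from_rotvec(im["orientation"]).inv().apply(np.asarray(P,float)-im["position"]); f=foc(im)
    c=np.atleast_2d(c); return np.c_[im["cx"]+f*c[:,0]/-c[:,2], im["cy"]+f*c[:,1]/c[:,2]]
def cloud(im):
    f=foc(im);v,u=np.mgrid[0:480,0:640]
    d=np.stack([(u-im["cx"])/f,-(v-im["cy"])/f,-np.ones_like(u,float)],-1)*im["depth"][...,None]
    return d@R.from_rotvec(im["orientation"]).as_matrix().T+im["position"]
E
python3 - <<'E'
from h import *
s=load("pics/scene0.npz");t=load("pics/top0.npz")
cv2.imwrite("pics/c1.png",np.hstack([cv2.resize(s["pixels"][320:410,345:475,::-1],None,fx=4,fy=4,interpolation=cv2.INTER_CUBIC)]))
cv2.imwrite("pics/c2.png",cv2.resize(t["pixels"][160:220,180:340,::-1],None,fx=5,fy=5,interpolation=cv2.INTER_CUBIC))
cv2.imwrite("pics/c3.png",cv2.resize(t["pixels"][120:210,340:530,::-1],None,fx=4,fy=4,interpolation=cv2.INTER_CUBIC))
E
```

```text
(no output)
```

View pics/c1.png

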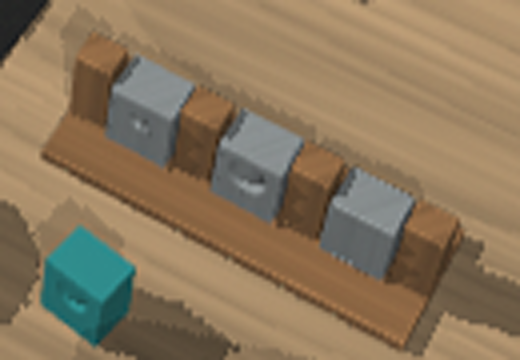

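View pics/c2.png

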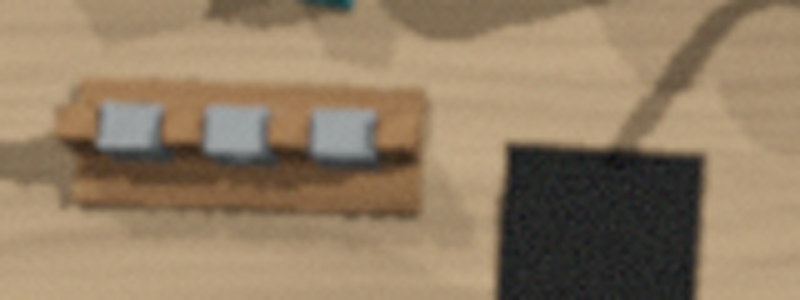

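View pics/c3.png

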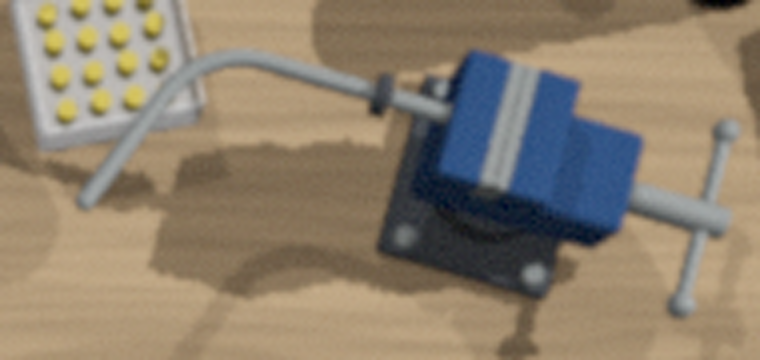

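Run:
```python
from h import *
t=load("pics/top0.npz");s=load("pics/scene0.npz")
for n,im,(u0,u1,v0,v1) in (("top",t,(185,272,172,206)),("scene",s,(355,470,325,405))):
    p=im["pixels"].astype(int);hsv=cv2.cvtColor(im["pixels"],cv2.COLOR_RGB2HSV)
    m=np.zeros((480,640),np.uint8);m[v0:v1,u0:u1]=((hsv[...,1]<70)&(hsv[...,2]>90))[v0:v1,u0:u1]
    C=cloud(im);
    nl,l,st,c=cv2.connectedComponentsWithStats(m)
    for i in range(1,nl):
        if st[i,4]>30:
            q=C[l==i]; print(n,st[i],c[i],"plane48",plane(im,*c[i],0.048).round(4),"z",np.percentile(q[:,2],[5,50,95]).round(4), "x",np.percentile(q[:,0],[2,98]).round(4),"y",np.percentile(q[:,1],[2,98]).round(4))
            tp=q[(q[:,2]>0.044)]
            if len(tp)>10: print("   top c",tp.mean(0).round(4),cv2.minAreaRect((tp[:,:2]*1000).astype(np.float32)))
    # mat
for n,im,(u0,u1,v0,v1) in (("top",t,(270,330,180,235)),("scene",s,(290,375,275,340))):
    g=im["pixels"].max(2);m=np.zeros((480,640),np.uint8);m[v0:v1,u0:u1]=(g<70)[v0:v1,u0:u1]
    cs,_=cv2.findContours(m,cv2.RETR_EXTERNAL,cv2.CHAIN_APPROX_NONE);k=max(cs,key=cv2.contourArea)[:,0]
    P=np.array([plane(im,*a,0.003)[:2] for a in k])*1000
    print(n,"mat",cv2.minAreaRect(P.astype(np.float32)))
C=cloud(t)
# rack floor & cheeks
hsv=cv2.cvtColor(t["pixels"],cv2.COLOR_RGB2HSV)
print(dep(t,225,182),dep(t,300,210),dep(t,250,182), dep(t,228,200))
```

```text
top [199 180  14  10 120] [205.36666667 184.69166667] plane48 [0.5645 0.3537 0.048 ] z [0.0418 0.0472 0.0509] x [0.5533 0.5809] y [0.3377 0.3709]
   top c [0.5646 0.354  0.0478] ((564.7523193359375, 353.92437744140625), (32.712982177734375, 24.66073226928711), 80.083984375)
top [220 181  14  11 132] [226.68181818 185.62121212] plane48 [0.5627 0.2975 0.048 ] z [0.0354 0.0468 0.051 ] x [0.5515 0.5761] y [0.2805 0.3176]
   top c [0.5583 0.2922 0.0713] ((432.3662109375, 173.41665649414062), (396.1224060058594, 37.723052978515625), 43.06678771972656)
top [242 181  14  11 130] [248.1        186.36153846] plane48 [0.5613 0.241  0.048 ] z [0.0356 0.0473 0.0519] x [0.551  0.5766] y [0.2251 0.26  ]
   top c [0.5622 0.2402 0.0483] ((562.3033447265625, 239.59649658203125), (34.01795196533203, 22.67017364501953), 89.80150604248047)
scene [371 333  23  29 367] [381.21525886 346.49591281] plane48 [0.572  0.2451 0.048 ] z [0.0122 0.0473 0.0521] x [0.5497 0.5749] y [0.2276 0.2584]
   top c [0.5685 0.2457 0.0585] ((856.4743041992188, 340.5700988769531), (655.4754638671875, 36.66321563720703), 18.25207
[... 232 characters left out ...]
637.5764770507812, 34.98212432861328), 13.470212936401367)
scene [425 362  24  28 401] [435.83042394 374.98503741] plane48 [0.5747 0.356  0.048 ] z [0.0132 0.0466 0.0517] x [0.5517 0.5768] y [0.3397 0.3701]
   top c [0.5703 0.3561 0.0574] ((856.4226684570312, 398.0547790527344), (622.8511962890625, 34.37555694580078), 8.413901329040527)
top mat ((510.9772033691406, 107.430908203125), (105.55760955810547, 105.11678314208984), 87.55526733398438)
scene mat ((510.00335693359375, 108.53631591796875), (109.24323272705078, 109.27545928955078), 87.2297592163086)
[0.57282076 0.30262105 0.04583852] [0.50742017 0.10515723 0.00290853] [0.57232027 0.23587676 0.05120198] [0.53173684 0.30012344 0.00882426]
```

Run:
```python
from h import *
t=load("pics/top0.npz");s=load("pics/scene0.npz")
def model(o,yaw):
    a=np.array
    P=[a([0,y]) for y in np.linspace(.04,.155,40)]
    P+=[a([-.06+.06*np.cos(b),.155+.06*np.sin(b)]) for b in np.linspace(0,np.radians(70),30)]
    P+=[a([-.0395,.2114])+d*a([-.9397,.342]) for d in np.linspace(0,.085,40)]
    P=a(P); c,sn=np.cos(yaw),np.sin(yaw)
    return P@a([[c,sn],[-sn,c]])+o
from scipy.optimize import least_squares
from scipy.spatial import cKDTree
for n,im,box in (("top",t,(355,440,128,178)),("scene",s,(135,250,232,285))):
    C=cloud(im); m=(C[...,2]>.105)&(C[...,2]<.135)
    b=np.zeros_like(m);b[box[2]:box[3],box[0]:box[1]]=1;m&=b
    q=C[m]; print(n,m.sum(),q.mean(0),np.percentile(q[:,2],[5,50,95]))
    hsv=cv2.cvtColor(im["pixels"],cv2.COLOR_RGB2HSV)
    cv2.imwrite(f"pics/m_{n}.png",cv2.resize((m*255).astype(np.uint8)[box[2]:box[3],box[0]:box[1]],None,fx=6,fy=6,interpolation=0))
    # mask pixels' rays onto z=.12
    vs,us=np.nonzero(m); Q=np.array([plane(im,u,v,.12)[:2] for u,v in zip(us,vs)])
    # approx start: collar at ~ , vise
    best=None
    for yaw0 in (1.3,1.6,1.9):
        f=lambda p: cKDTree(model(p[:2],p[2])).query(Q)[0]
        r=least_squares(f,[0.62,-.25,yaw0],loss="soft_l1",f_scale=.004)
        if best is None or r.cost<best.cost:best=r
    print(best.x,np.degrees(best.x[2]),best.cost,np.median(best.fun)); M=model(best.x[:2],best.x[2]);print("tip",M[-1],"bendend",M[70],"bendstart",M[40])
```

```text
top 502 [ 0.65464165 -0.14223344  0.12485076] [0.11930859 0.12495041 0.13075476]
[0.77813746 0.04746728 2.30411551] 132.0160939920426 0.04307018080419951 0.0235180220773603
tip [ 0.67938068 -0.20217885] bendend [ 0.64751529 -0.12337785] bendstart [ 0.66297915 -0.05628032]
scene 977 [ 0.65252346 -0.15532071  0.12490763] [0.11400887 0.1259583  0.13094567]
[ 7.87931679e-01 -3.05681886e-04  2.19799887e+00] 125.93605863409896 0.10507519757646888 0.02887724191696327
tip [ 0.66328849 -0.23808745] bendend [ 0.63994876 -0.15635461] bendstart [ 0.66243245 -0.0912724 ]
```

Run:
```python
import cv2,numpy as np
a=cv2.imread("pics/m_top.png");b=cv2.imread("pics/m_scene.png")
w=max(a.shape[1],b.shape[1])
p=lambda i:cv2.copyMakeBorder(i,0,5,0,w-i.shape[1],cv2.BORDER_CONSTANT,value=(0,0,255))
cv2.imwrite("pics/mm.png",np.vstack([p(a),p(b)])[:600])
```

```text
(no output)
```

View pics/mm.png

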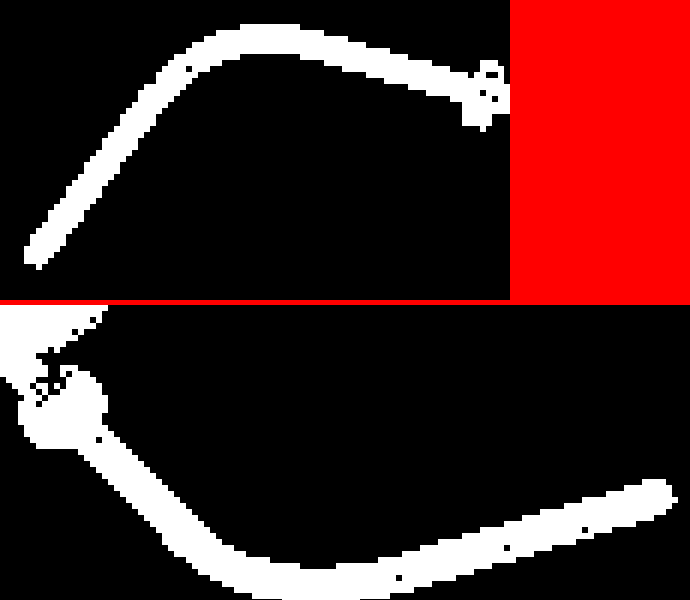

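Run:
```python
from h import *
t=load("pics/top0.npz");s=load("pics/scene0.npz")
out=[]
for n,im,box,ua,ub in (("top",t,(355,440,128,178),(408,428),(362,382)),("scene",s,(135,250,232,285),(154,166),(205,243))):
    C=cloud(im); m=(C[...,2]>.105)&(C[...,2]<.14)
    b=np.zeros_like(m);b[box[2]:box[3],box[0]:box[1]]=1;m&=b
    L=[]
    for u0,u1 in (ua,ub):
        vs,us=np.nonzero(m); k=(us>=u0)&(us<=u1)
        if n=="scene" and u0==154: k&=(vs>255)
        k=np.nonzero(k)[0]
        Q=np.array([plane(im,us[i],vs[i],.12)[:2] for i in k])*1000
        vx,vy,x0,y0=cv2.fitLine(Q.astype(np.float32),cv2.DIST_HUBER,0,.01,.01).ravel()
        if vy<0:vx,vy=-vx,-vy
        L.append((np.array([x0,y0]),np.array([vx,vy])))
        print(n,(x0,y0),np.degrees(np.arctan2(vy,vx)))
    (p,d),(q,e)=L; ab=np.linalg.solve(np.c_[d,-e],q-p); X=p+ab[0]*d
    # e pointing toward -x (tip)
    if e[0]>0:e=-e
    print(" corner",X,"turn",np.degrees(np.arccos(d@e)),"tip est",X+e*(42.0+85), "vise o",X-d*197.0)
```

```text
top (np.float32(673.8585), np.float32(-194.49594)) 72.78569
top (np.float32(629.1471), np.float32(-78.12743)) 145.5198
 corner [ 695.7424  -123.86318] turn 72.73412 tip est [591.05347 -51.96579] vise o [ 637.4409  -312.03845]
scene (np.float32(673.53125), np.float32(-184.56679)) 66.86255
scene (np.float32(619.7803), np.float32(-73.115654)) 144.97617
 corner [ 697.7929  -127.78903] turn 78.113625 tip est [593.7909   -54.901573] vise o [ 620.3841 -308.9433]
```

```bash
cat >> h.py <<'E'
from workcell import get_state,get_image
def st(): 
    s=get_state();M=R.from_rotvec(s["eef_rot"]).as_matrix();return s,M
def plan(tgt,yaw):
    """tool down, tool y at world angle yaw(deg). print shift/turn in tool axes from now"""
    s,M=st(); yw=np.degrees(np.arctan2(M[1,1],M[0,1]))
    d=np.array(tgt)-s["tool_pos"]
    dy=yaw-yw
    # desired: x down, y=(cos,sin,0), z=x cross y
    c,sn=np.cos(np.radians(yaw)),np.sin(np.radians(yaw))
    T=np.c_[[0,0,-1],[c,sn,0],np.cross([0,0,-1],[c,sn,0])]
    rv=R.from_matrix(M.T@T).as_rotvec(degrees=True)
    print("t",round(s["t"],2),"pos",s["tool_pos"].round(4),"yaw",yw.round(2),"tilt",np.degrees(np.arccos(-M[2,0])).round(2),"gap",round(s["finger_gap"],4),"F",s["contact_force"].round(1))
    print("tool axes y",M[:,1].round(3),"z",M[:,2].round(3))
    print("shift tool mm",(M.T@d*1000).round(1),"turn deg",rv.round(2),"j",s["joints"].round(2))
def snap(n,f):
    im=get_image(n);np.savez(f"pics/{f}.npz",**im);cv2.imwrite(f"pics/{f}.png",im["pixels"][:,:,::-1]);return im
E
python3 -c "
from h import *
plan([.562,.299,.15],-1.6)
plan([.562,.299,.15],-181.6)"
```

```text
t 0.15 pos [0.2264 0.5823 0.2448] yaw 68.75 tilt 0.05 gap 0.0852 F [-0.2 -0.3 -0. ]
tool axes y [ 0.362  0.932 -0.001] z [ 0.932 -0.362 -0.   ]
shift tool mm [  94.9 -142.4  415.5] turn deg [7.035e+01 3.000e-02 5.000e-02] j [ 1.1   0.49  1.35  0.    1.3  -0.1 ]
t 0.15 pos [0.2264 0.5823 0.2448] yaw 68.75 tilt 0.05 gap 0.0852 F [-0.2 -0.3 -0. ]
tool axes y [ 0.362  0.932 -0.001] z [ 0.932 -0.362 -0.   ]
shift tool mm [  94.9 -142.4  415.5] turn deg [-1.0965e+02 -5.0000e-02  3.0000e-02] j [ 1.1   0.49  1.35  0.    1.3  -0.1 ]
```

Emit:
step_arm(
  targets=[
    [0,-13,38,0,0,0,1],
    [0,-0.013,0.038,0,0,0,1],
  ],
)

```text
t: 0.35
tool_pos: [0.2958, 0.5236, 0.2449]
eef_rot: [0.289, 1.551, -0.29]
contact_force: [0.5, 0.4, -0.4]
finger_gap: 0.0853
```

My first row was mistakenly in mm, and the step limit clamped it harmlessly. From here I use metres.

```bash
python3 -c "
from h import *
plan([.562,.299,.15],-1.6)"
```

```text
t 0.35 pos [0.2958 0.5236 0.2449] yaw 68.86 tilt 0.03 gap 0.0853 F [ 0.5  0.4 -0.4]
tool axes y [ 0.361  0.933 -0.001] z [ 0.933 -0.361  0.   ]
shift tool mm [  95.  -113.5  329.2] turn deg [7.046e+01 3.000e-02 2.000e-02] j [ 0.96  0.46  1.41 -0.    1.28 -0.24]
```

Emit:
step_arm(
  targets=[
    [0,-0.013,0.036,0,0,0,1],
    [0,-0.013,0.036,0,0,0,1],
    [0,-0.013,0.036,0,0,0,1],
    [0,-0.013,0.036,0,0,0,1],
    [0,-0.013,0.036,0,0,0,1],
  ],
)

```text
t: 0.85
tool_pos: [0.4406, 0.3973, 0.2452]
eef_rot: [0.291, 1.551, -0.291]
contact_force: [0.8, 0.9, 0.0]
finger_gap: 0.0854
```

Emit:
step_arm(
  targets=[
    [0,-0.012,0.037,0,0,0,1],
    [0,-0.012,0.037,0,0,0,1],
    [0,-0.012,0.037,0,0,0,1],
    [0,-0.0125,0.038,0,0,0,1],
    [0,0,0,8,0,0,1],
  ],
)

```text
t: 1.35
tool_pos: [0.5642, 0.2962, 0.2448]
eef_rot: [0.401, 1.532, -0.402]
contact_force: [-0.4, 1.4, -0.4]
finger_gap: 0.0855
```

Emit:
step_arm(
  targets=[
    [0.01,0,0,8,0,0,1],
    [0.01,0,0,8,0,0,1],
    [0.01,0,0,8,0,0,1],
    [0.01,0,0,8,0,0,1],
    [0.01,0,0,8,0,0,1],
  ],
)

```text
t: 1.85
tool_pos: [0.5608, 0.2993, 0.1946]
eef_rot: [0.942, 1.357, -0.943]
contact_force: [0.4, -0.4, 0.2]
finger_gap: 0.0856
```

Emit:
step_arm(
  targets=[
    [0.01,0,0,8,0,0,1],
    [0.01,0,0,8,0,0,1],
    [0,0,0,6.5,0,0,1],
    [0,0,0,0,0,0,1],
  ],
)

```text
t: 2.25
tool_pos: [0.5607, 0.2993, 0.1748]
eef_rot: [1.232, 1.194, -1.234]
contact_force: [0.5, 0.0, 0.4]
finger_gap: 0.0855
```

```bash
python3 -c "
from h import *
plan([.562,.299,.15],-1.6)
snap('wrist','w1');plan([.562,.299,.15],-1.6)"
```

```text
t 2.25 pos [0.5607 0.2993 0.1748] yaw -1.87 tilt 0.06 gap 0.0855 F [0.5 0.  0.4]
tool axes y [ 0.999 -0.033 -0.001] z [-0.033 -0.999  0.   ]
shift tool mm [24.8  1.4  0.3] turn deg [-0.27  0.02  0.05] j [ 0.4   0.58  1.4  -0.    1.17  0.43]
t 2.3 pos [0.5609 0.2994 0.1751] yaw -1.61 tilt 0.02 gap 0.0855 F [-0.1 -0.6 -0.2]
tool axes y [ 1.    -0.028 -0.   ] z [-0.028 -1.     0.   ]
shift tool mm [25.1  1.2  0.3] turn deg [-0.01  0.01  0.02] j [0.4  0.58 1.4  0.   1.17 0.42]
```

View pics/w1.png

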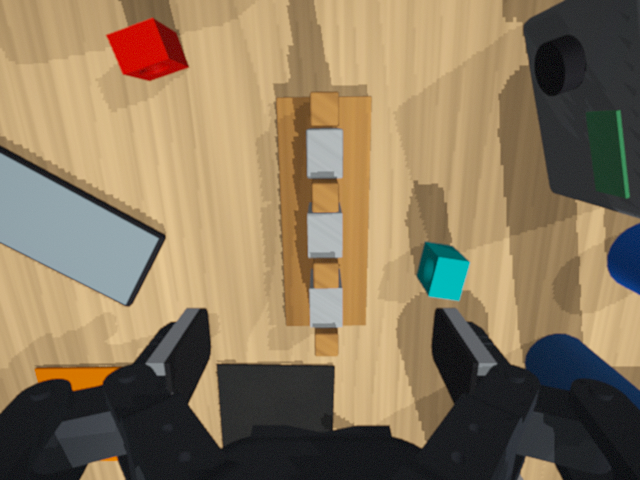

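Run:
```python
from h import *
im=load("pics/w1.npz");print(im["position"])
hsv=cv2.cvtColor(im["pixels"],cv2.COLOR_RGB2HSV)
m=np.zeros((480,640),np.uint8);m[120:335,295:355]=((hsv[...,1]<50)&(hsv[...,2]>140))[120:335,295:355]
m=cv2.morphologyEx(m,cv2.MORPH_OPEN,np.ones((3,3)))
C=cloud(im)
n,l,s,c=cv2.connectedComponentsWithStats(m)
for i in range(1,n):
    if s[i,4]<100: continue
    k=(l==i)&(C[...,2]>.044)&(C[...,2]<.052)
    vs,us=np.nonzero(k);P=np.array([plane(im,u,v,.048)[:2] for u,v in zip(us,vs)])*1000
    print(c[i],s[i],cv2.minAreaRect(P.astype(np.float32)),P.mean(0), "meanz",C[k][:,2].mean(),"u-range edges",P.min(0),P.max(0))
```

```text
[0.56336494 0.37397816 0.30326617]
[324.8119925  151.52841974] [ 307  129   36   49 1601] ((565.0642700195312, 355.00531005859375), (30.771636962890625, 23.350109100341797), 88.12899780273438) [565.25931624 356.1552278 ] meanz 0.047807585420480185 u-range edges [552.9363195  339.28954069] [576.74140455 370.24889614]
[324.50393138 233.40600429] [ 307  213   35   45 1399] ((563.0789184570312, 299.2366943359375), (31.421005249023438, 23.647865295410156), 89.02656555175781) [563.43461335 300.36653782] meanz 0.04792505825376832 u-range edges [551.16221075 283.32757005] [575.16638392 314.84910788]
[325.46746575 306.2380137 ] [ 309  288   33   39 1168] ((562.1671142578125, 243.15194702148438), (31.295652389526367, 23.56570816040039), 89.0265884399414) [562.48768196 244.0622362 ] meanz 0.04794440644874503 u-range edges [550.2840386  227.30621893] [574.21305884 258.65941386]
```

Emit:
step_arm(
  targets=[
    [0.03,0.002,0,0,0,0,0.65],
    [0.03,0,0,0,0,0,0.65],
    [0.03,0,0,0,0,0,0.65],
    [0.02,0,0,0,0,0,0.65],
    [0.0,0,0,0,0,0,0.65],
  ],
)

```text
t: 2.8
tool_pos: [0.5615, 0.2987, 0.0629]
eef_rot: [1.226, 1.198, -1.233]
contact_force: [-1.2, 0.0, 0.6]
finger_gap: 0.0555
```

```bash
python3 -c "
from h import *
plan([.5632,.2994,.028],-1.5)
snap('wrist','w2');snap('scene','s2')
im=cv2.imread('pics/s2.png')[290:420,330:490]
cv2.imwrite('pics/s2c.png',cv2.resize(im,None,fx=4,fy=4))"
```

```text
t 2.8 pos [0.5615 0.2987 0.0629] yaw -1.56 tilt 0.24 gap 0.0555 F [-1.2  0.   0.6]
tool axes y [ 1.    -0.027 -0.004] z [-0.027 -1.     0.002]
shift tool mm [34.9  1.8 -0.8] turn deg [-0.05  0.1   0.22] j [ 0.4   0.72  1.48 -0.    0.95  0.42]
```

View pics/w2.png

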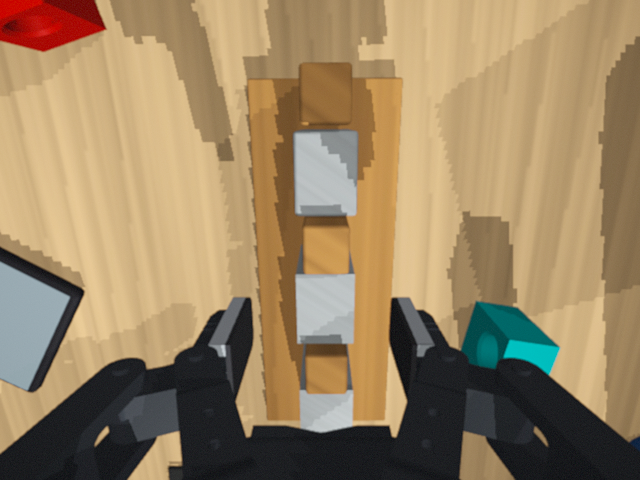

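View pics/s2c.png

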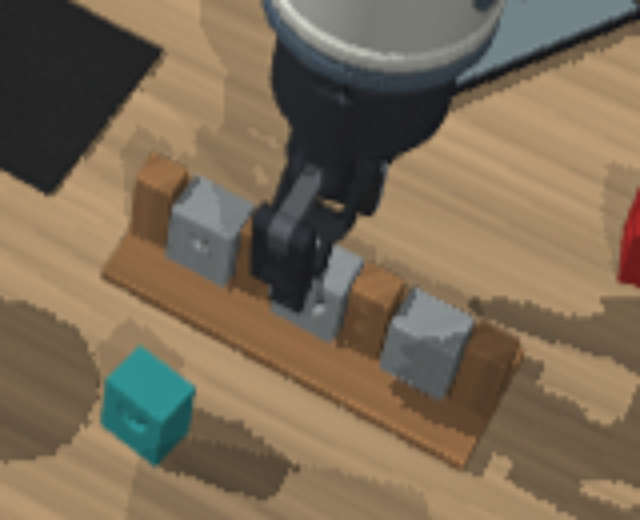

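Emit:
step_arm(
  targets=[
    [0.018,0.0015,0,0,0,0,0.65],
    [0.017,0,0,0,0,0,0.65],
    [0,0,0,0,0,0,0.65],
  ],
)

```text
t: 3.2
tool_pos: [0.5642, 0.2992, 0.0302]
eef_rot: [1.23, 1.195, -1.231]
contact_force: [0.4, -0.1, 0.3]
finger_gap: 0.0553
```

```bash
python3 -c "
from h import *
plan([.5632,.2994,.028],-1.5)"
```

```text
t 3.2 pos [0.5642 0.2992 0.0302] yaw -1.68 tilt 0.04 gap 0.0553 F [ 0.4 -0.1  0.3]
tool axes y [ 1.    -0.029 -0.001] z [-0.029 -1.     0.   ]
shift tool mm [ 2.2 -1.  -0.2] turn deg [-0.18  0.02  0.03] j [ 0.39  0.77  1.49 -0.    0.88  0.42]
```

Emit:
step_arm(
  targets=[
    [0.002,-0.0005,0,0,0,0,0.3],
    [0,0,0,0,0,0,0.0],
    [0,0,0,0,0,0,0],
    [0,0,0,0,0,0,0],
  ],
  newtons=50,
)

```text
t: 3.6
tool_pos: [0.5645, 0.2996, 0.0297]
eef_rot: [1.233, 1.194, -1.23]
contact_force: [-1.5, 0.1, 7.1]
finger_gap: 0.0231
```

Emit:
step_arm(
  targets=[
    [-0.01,0,0,0,0,0,0],
    [-0.02,0,0,0,0,0,0],
    [-0.03,0,0,0,0,0,0],
    [-0.03,0,0,0,0,0,0],
    [0,0,0,0,0,0,0],
  ],
)

```text
t: 4.1
tool_pos: [0.566, 0.3003, 0.1233]
eef_rot: [1.236, 1.192, -1.225]
contact_force: [-0.0, 0.6, -2.2]
finger_gap: 0.0231
```

```bash
python3 -c "
from h import *
plan([.511,.108,.12],-1.6)
snap('wrist','w3');snap('scene','s3')
im=cv2.imread('pics/s3.png')[250:420,330:490]
cv2.imwrite('pics/s3c.png',np.hstack([cv2.resize(im,(450,480)),cv2.imread('pics/w3.png')[:,150:500]]))"
```

```text
t 4.1 pos [0.566  0.3003 0.1233] yaw -1.73 tilt 0.4 gap 0.0231 F [-0.   0.6 -2.2]
tool axes y [ 1.    -0.03   0.006] z [-0.03  -1.    -0.003]
shift tool mm [  2.4 -49.2 193.8] turn deg [-0.13 -0.16 -0.37] j [ 0.39  0.64  1.44 -0.    1.06  0.42]
```

View pics/s3c.png

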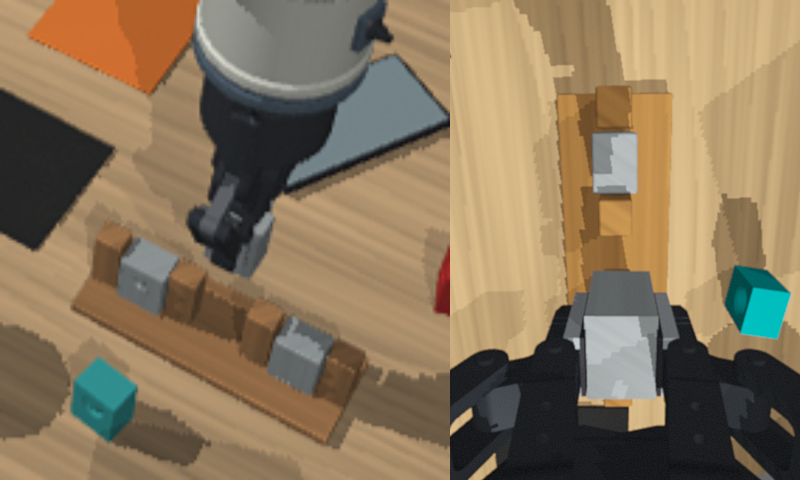

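Emit:
step_arm(
  targets=[
    [0,-0.008,0.03,0,0,0,0],
    [0,-0.009,0.036,0,0,0,0],
    [0,-0.009,0.036,0,0,0,0],
    [0,-0.009,0.036,0,0,0,0],
    [0,-0.009,0.036,0,0,0,0],
  ],
)

```text
t: 4.7
tool_pos: [0.5133, 0.1254, 0.1175]
eef_rot: [1.23, 1.196, -1.233]
contact_force: [1.3, -0.8, -2.5]
finger_gap: 0.0233
```

Emit:
step_arm(
  targets=[
    [0.005,-0.005,0.02,0,0,0,0],
    [0.03,0,0,0,0,0,0],
    [0.02,0,0,0,0,0,0],
    [0,0,0,0,0,0,0],
  ],
)

```text
t: 5.1
tool_pos: [0.507, 0.1065, 0.0608]
eef_rot: [1.229, 1.198, -1.236]
contact_force: [-0.1, 0.3, -1.4]
finger_gap: 0.0229
```

```bash
python3 -c "
from h import *
plan([.511,.108,.025],-1.6)"
```

```text
t 5.1 pos [0.507  0.1065 0.0608] yaw -1.77 tilt 0.31 gap 0.0229 F [-0.1  0.3 -1.4]
tool axes y [ 1.    -0.031 -0.005] z [-0.031 -1.     0.001]
shift tool mm [35.7  4.1 -1.7] turn deg [-0.17  0.04  0.3 ] j [0.09 0.61 1.79 0.   0.75 0.12]
```

Emit:
step_arm(
  targets=[
    [0.015,0.002,0,0,0,0.3,0],
    [0.012,0,0,0,0,0,0],
    [0.006,0,0,0,0,0,0],
    [0.001,0,0,0,0,0,0],
    [0,0,0,0,0,0,0],
  ],
)

```text
t: 5.6
tool_pos: [0.5111, 0.1069, 0.0295]
eef_rot: [1.234, 1.191, -1.228]
contact_force: [0.6, 0.1, -1.3]
finger_gap: 0.0233
```

```bash
python3 -c "
from h import *
plan([.511,.108,.025],-1.6)"
```

```text
t 5.6 pos [0.5111 0.1069 0.0295] yaw -1.74 tilt 0.29 gap 0.0233 F [ 0.6  0.1 -1.3]
tool axes y [ 1.    -0.03   0.005] z [-0.03 -1.    0.  ]
shift tool mm [ 4.5 -0.2 -1.1] turn deg [-0.14  0.   -0.29] j [ 0.09  0.67  1.8  -0.    0.67  0.12]
```

Emit:
step_arm(
  targets=[
    [0.002,0,0,0,0,0,0],
    [0.001,0,0,0,0,0,0],
    [0,0,0,0,0,0,0],
  ],
)

```text
t: 5.9
tool_pos: [0.5112, 0.1068, 0.0264]
eef_rot: [1.234, 1.191, -1.228]
contact_force: [0.8, 0.8, -2.3]
finger_gap: 0.0232
```

Emit:
step_arm(
  targets=[
    [0.0015,0,0,0,0,0,0],
    [0,0,0,0,0,0,0],
  ],
)

```text
t: 6.1
tool_pos: [0.5112, 0.1068, 0.0248]
eef_rot: [1.234, 1.191, -1.228]
contact_force: [0.2, -0.1, -0.9]
finger_gap: 0.0235
```

Emit:
step_arm(
  targets=[
    [0.001,0,0,0,0,0,0],
    [0,0,0,0,0,0,0],
  ],
)

```text
t: 6.3
tool_pos: [0.5113, 0.1068, 0.0246]
eef_rot: [1.234, 1.19, -1.227]
contact_force: [-3.3, -0.4, 20.6]
finger_gap: 0.0233
```

Emit:
step_arm(
  targets=[
    [-0.0008,0,0,0,0,0,0],
    [0,0,0,0,0,0,0.5],
    [0,0,0,0,0,0,0.5],
    [0,0,0,0,0,0,0.5],
  ],
)

```text
t: 6.7
tool_pos: [0.5112, 0.1068, 0.0245]
eef_rot: [1.234, 1.191, -1.228]
contact_force: [-0.7, -0.5, -0.4]
finger_gap: 0.0428
```

Emit:
step_arm(
  targets=[
    [-0.02,0,0,0,0,0,0.5],
    [-0.03,0,0,0,0,0,0.5],
    [-0.03,0,0,0,0,0,0.5],
    [-0.02,0,0,0,0,0,0.65],
    [0,0,0,0,0,0,0.65],
  ],
)

```text
t: 7.2
tool_pos: [0.5119, 0.107, 0.127]
eef_rot: [1.236, 1.188, -1.224]
contact_force: [-0.9, 0.0, -1.5]
finger_gap: 0.0556
```

```bash
python3 -c "
from h import *
plan([.511,.108,.025],88.4)
snap('wrist','w4');snap('scene','s4')
im=cv2.imread('pics/s4.png')[230:370,270:430]
cv2.imwrite('pics/s4c.png',np.hstack([cv2.resize(im,(450,394)),cv2.imread('pics/w4.png')[80:474,150:500]]))"
```

```text
t 7.2 pos [0.5119 0.107  0.127 ] yaw -1.74 tilt 0.54 gap 0.0556 F [-0.9  0.  -1.5]
tool axes y [ 0.999 -0.03   0.009] z [-0.03  -1.    -0.001]
shift tool mm [101.9  -1.9  -0.9] turn deg [-90.14   0.4   -0.44] j [ 0.09  0.5   1.74 -0.    0.89  0.12]
```

View pics/s4c.png

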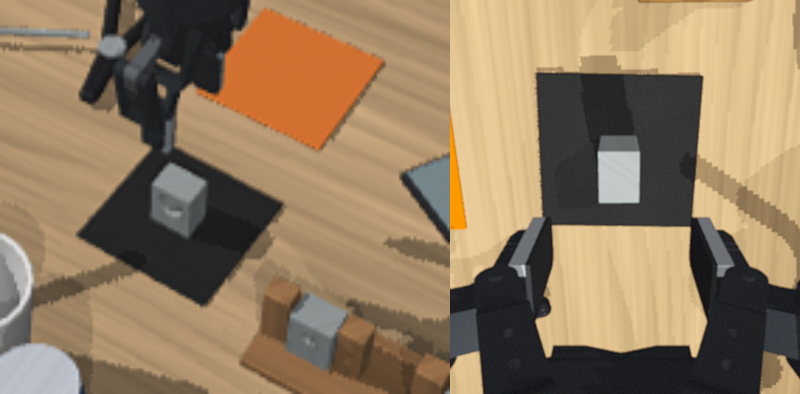

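```bash
cat >> h.py <<'E'
def blocktop(im,ztop,box):
    C=cloud(im); k=(abs(C[...,2]-ztop)<.005); b=np.zeros_like(k);u0,u1,v0,v1=box;b[v0:v1,u0:u1]=1
    hsv=cv2.cvtColor(im["pixels"],cv2.COLOR_RGB2HSV)
    k&=b&(hsv[...,1]<60)&(hsv[...,2]>120)
    n,l,s,c=cv2.connectedComponentsWithStats(k.astype(np.uint8));i=1+np.argmax(s[1:,4])
    vs,us=np.nonzero(l==i);P=np.array([plane(im,u,v,ztop)[:2] for u,v in zip(us,vs)])*1000
    return len(us),cv2.minAreaRect(P.astype(np.float32)),P.mean(0)
E
python3 -c "
from h import *
print(blocktop(load('pics/w4.npz'),.043,(270,370,200,300)))"
```

```text
(2059, ((511.35614013671875, 106.38817596435547), (31.404664993286133, 23.97555923461914), 88.09820556640625), array([511.3631879 , 106.70385733]))
```

Emit:
step_arm(
  targets=[
    [0,0,0,-8.5,0,0,0.7],
    [0,0,0,-8.5,0,0,0.7],
    [0,0,0,-8.5,0,0,0.7],
    [0,0,0,-8.5,0,0,0.7],
    [0,0,0,-8.5,0,0,0.7],
  ],
)

```text
t: 7.8
tool_pos: [0.51, 0.1068, 0.1233]
eef_rot: [0.667, 1.463, -0.665]
contact_force: [0.1, 0.6, -0.4]
finger_gap: 0.06
```

Emit:
step_arm(
  targets=[
    [0,0,0,-8.5,0,0,0.7],
    [0,0,0,-8.5,0,0,0.7],
    [0,0,0,-8.5,0,0,0.7],
    [0,0,0,-8.5,0,0,0.7],
    [0.02,0,0,-8.5,0,0,0.7],
  ],
)

```text
t: 8.3
tool_pos: [0.5114, 0.1069, 0.1047]
eef_rot: [0.088, 1.562, -0.087]
contact_force: [0.0, -0.4, -0.8]
finger_gap: 0.06
```

Emit:
step_arm(
  targets=[
    [0.015,0,0,-5,0,0,0.7],
    [0,0,0,0,0,0,0.7],
  ],
)

```text
t: 8.5
tool_pos: [0.5092, 0.1067, 0.0871]
eef_rot: [0.022, 1.57, -0.023]
contact_force: [-0.3, 0.1, -0.6]
finger_gap: 0.0596
```

```bash
python3 -c "
from h import *
plan([.5114,.1066,.024],88.1)
print(blocktop(snap('wrist','w5'),.043,(200,440,150,400)));plan([.5114,.1066,.024],88.1)"
```

```text
t 8.5 pos [0.5092 0.1067 0.0871] yaw 88.34 tilt 0.05 gap 0.0596 F [-0.3  0.1 -0.6]
tool axes y [ 0.029  1.    -0.001] z [ 1.    -0.029  0.001]
shift tool mm [63.1  0.   2.2] turn deg [0.24 0.04 0.03] j [ 0.09  0.57  1.77 -0.    0.81 -1.45]
(2910, ((511.22613525390625, 105.7752456665039), (31.95999526977539, 24.155872344970703), 88.00273895263672), array([510.90922358, 105.8082035 ]))
t 8.55 pos [0.5098 0.1067 0.0882] yaw 88.14 tilt 0.11 gap 0.0601 F [-0.   0.3  0.7]
tool axes y [ 0.033  0.999 -0.   ] z [ 0.999 -0.033  0.002]
shift tool mm [64.2 -0.1  1.5] turn deg [0.04 0.11 0.02] j [ 0.09  0.57  1.77 -0.    0.81 -1.45]
```

View pics/w5.png

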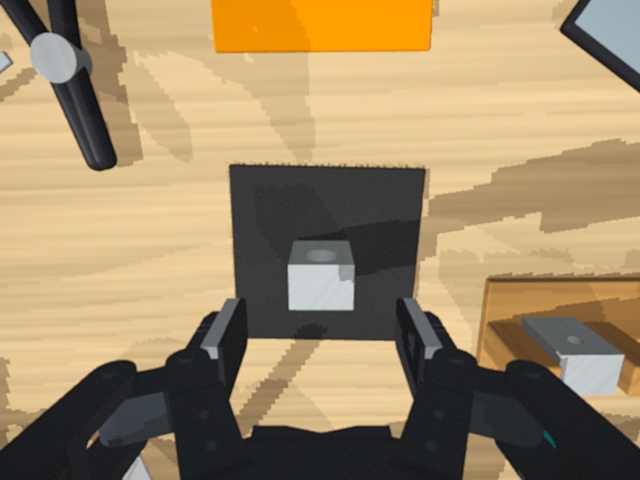

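Emit:
step_arm(
  targets=[
    [0.025,0,0.0015,0,0,0,0.65],
    [0.025,0,0,0,0,0,0.65],
    [0.012,0,0,0,0,0,0.65],
    [0,0,0,0,0,0,0.65],
  ],
)

```text
t: 8.95
tool_pos: [0.5119, 0.1067, 0.0267]
eef_rot: [0.025, 1.568, -0.026]
contact_force: [0.2, -0.2, 0.8]
finger_gap: 0.0555
```

```bash
python3 -c "
from h import *
plan([.5112,.1062,.025],88.1)"
```

```text
t 8.95 pos [0.5119 0.1067 0.0267] yaw 88.16 tilt 0.17 gap 0.0555 F [ 0.2 -0.2  0.8]
tool axes y [ 0.032  0.999 -0.   ] z [ 0.999 -0.032  0.003]
shift tool mm [ 1.7 -0.5 -0.7] turn deg [0.06 0.17 0.02] j [ 0.09  0.67  1.8  -0.    0.67 -1.45]
```

Emit:
step_arm(
  targets=[
    [0.0015,-0.0005,-0.0005,0,0.15,0,0.4],
    [0,0,0,0,0,0,0],
    [0,0,0,0,0,0,0],
    [0,0,0,0,0,0,0],
  ],
  newtons=60,
)

```text
t: 9.35
tool_pos: [0.5126, 0.1063, 0.027]
eef_rot: [0.024, 1.567, -0.024]
contact_force: [-0.8, -0.5, 8.4]
finger_gap: 0.0311
```

```bash
python3 -c "
from h import *
plan([.5112,.1062,.025],88.1)"
```

```text
t 9.35 pos [0.5126 0.1063 0.027 ] yaw 88.24 tilt 0.23 gap 0.0311 F [-0.8 -0.5  8.4]
tool axes y [0.031 1.    0.   ] z [ 1.    -0.031  0.004]
shift tool mm [ 2.  -0.2 -1.4] turn deg [ 0.14  0.23 -0.01] j [ 0.09  0.67  1.8  -0.    0.67 -1.45]
```

Emit:
step_arm(
  targets=[
    [-0.01,0,0,0,0,0,0],
    [-0.03,0,0,0,0,0,0],
    [-0.035,0,0,0,0,0,0],
    [-0.035,0,0,0,0,0,0],
    [-0.035,0,0,0,0,0,0],
  ],
)

```text
t: 9.85
tool_pos: [0.5114, 0.1063, 0.1734]
eef_rot: [0.024, 1.568, -0.024]
contact_force: [0.9, -0.5, -2.7]
finger_gap: 0.0313
```

Emit:
step_arm(
  targets=[
    [-0.035,0,0,0,0,0,0],
    [-0.025,-0.015,0.015,0,0,0,0],
    [-0.02,-0.025,0.025,0,0,0,0],
    [-0.01,-0.03,0.025,0,0,0,0],
    [-0.01,-0.03,0.025,0,0,0,0],
  ],
)

```text
t: 10.35
tool_pos: [0.5989, 0.0026, 0.2733]
eef_rot: [0.024, 1.567, -0.024]
contact_force: [0.9, 0.1, -2.7]
finger_gap: 0.0308
```

Emit:
step_arm(
  targets=[
    [0,-0.03,0.025,0,0,0,0],
    [0,-0.03,0.025,0,0,0,0],
    [0,-0.03,0.025,0,0,0,0],
    [0,-0.03,0.025,0,0,0,0],
    [0,0,0,0,0,0,0],
  ],
)

```text
t: 10.85
tool_pos: [0.6962, -0.1232, 0.2717]
eef_rot: [0.025, 1.567, -0.027]
contact_force: [-0.6, 0.6, -1.7]
finger_gap: 0.0309
```

Emit:
step_arm(
  targets=[
    [0,0,0,8.3,0,0,0],
    [0,0,0,8.3,0,0,0],
    [0,0,0,8.3,0,0,0],
    [0,0,0,8.2,0,0,0],
    [0,0,0,0,0,0,0],
  ],
)

```text
t: 11.35
tool_pos: [0.6942, -0.1189, 0.2724]
eef_rot: [0.479, 1.515, -0.478]
contact_force: [-0.9, 0.5, -1.0]
finger_gap: 0.0315
```

```bash
python3 -c "
from h import *
plan([.7,-.12,.27],55.1)
snap('wrist','w6')
plan([.7,-.12,.27],55.1)"
```

```text
t 11.35 pos [ 0.6942 -0.1189  0.2724] yaw 55.0 tilt 0.15 gap 0.0315 F [-0.9  0.5 -1. ]
tool axes y [0.574 0.819 0.001] z [ 0.819 -0.574  0.002]
shift tool mm [2.4 2.5 5.4] turn deg [-0.1   0.12 -0.08] j [-0.25  0.59  1.09  0.    1.46 -1.21]
t 11.4 pos [ 0.6943 -0.119   0.2723] yaw 55.34 tilt 0.15 gap 0.031 F [ 0.4  0.9 -1.1]
tool axes y [0.569 0.823 0.002] z [ 0.823 -0.569  0.002]
shift tool mm [2.3 2.4 5.3] turn deg [ 0.24  0.13 -0.09] j [-0.25  0.59  1.09  0.    1.46 -1.22]
```

View pics/w6.png

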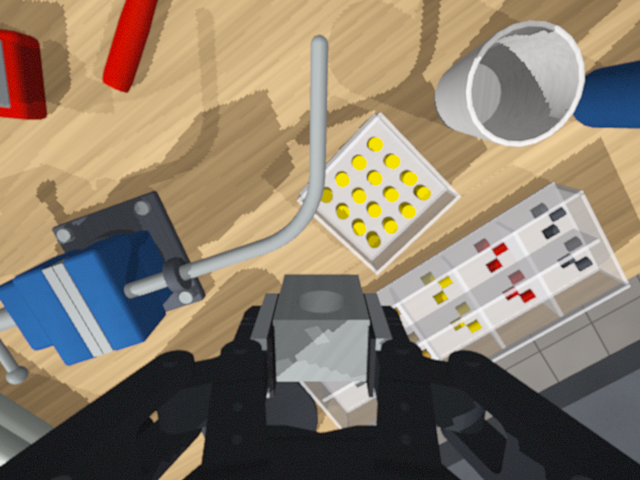

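```bash
cat > rod.py <<'E'
from h import *
def rodfit(im,z=.12,show=True):
    C=cloud(im);hsv=cv2.cvtColor(im["pixels"],cv2.COLOR_RGB2HSV)
    m=(C[...,2]>.106)&(C[...,2]<.134); m[270:,230:]=0
    vs,us=np.nonzero(m); Q=np.array([plane(im,u,v,z)[:2] for u,v in zip(us,vs)])*1000
    def fit(k):
        vx,vy,x0,y0=cv2.fitLine(Q[k].astype(np.float32),cv2.DIST_HUBER,0,.01,.01).ravel();return np.array([x0,y0]),np.array([vx,vy])
    return m,us,vs,Q,fit
E
python3 - <<'E'
from rod import *
im=load("pics/w6.npz")
m,us,vs,Q,fit=rodfit(im)
cv2.imwrite("pics/m6.png",(m*255).astype(np.uint8))
kl=(us>300)&(us<335)&(vs>45)&(vs<150)
km=(us>198)&(us<262)&(vs>225)&(vs<285)
p,d=fit(km);q,e=fit(kl)
if d[1]<0:d=-d
if e[0]>0:e=-e
ab=np.linalg.solve(np.c_[d,-e],q-p);X=p+ab[0]*d
print("main",np.degrees(np.arctan2(d[1],d[0])),"leg",np.degrees(np.arctan2(e[1],e[0])),"turn",np.degrees(np.arccos(d@e)))
print("corner",X,"tip",X+e*127.01,"home",X-d*100.0, "vise",X-d*197)
kk=(us>300)&(us<335)&(vs<150)
s=(Q[kk]-X)@e;w=(Q[kk]-X)@np.array([-e[1],e[0]]);print("nose end",s.max()," expected 133; width",np.percentile(w,[2,98]))
w=(Q[km]-X)@np.array([-d[1],d[0]]);print("main width",np.percentile(w,[2,98]))
C=cloud(im);print("leg z top",np.percentile(C[vs[kl],us[kl]][:,2],[50,95]),"main",np.percentile(C[vs[km],us[km]][:,2],[50,95]))
# collar
mc=(us>160)&(us<197)&(vs>255)&(vs<295)
a=(Q[mc]-X)@-d; print("collar along",np.percentile(a,[1,99]))
# block top in gripper
s0=im
C=cloud(im);hsv=cv2.cvtColor(im["pixels"],cv2.COLOR_RGB2HSV)
k=np.zeros((480,640),bool);k[310:395,265:375]=1;k&=(hsv[...,1]<60)&(hsv[...,2]>100)
print("blocktop z",np.percentile(C[k][:,2],[5,25,50,75,95]))
E
```

```text
main 75.92488 leg 143.59729 turn 67.67241
corner [ 691.2725  -122.27095] tip [589.0465   -46.895996] home [ 666.9531  -219.26872] vise [ 643.36334 -313.35657]
nose end 130.5480168561061  expected 133; width [-5.7084775   5.76208244]
main width [-6.02819567  5.9736079 ]
leg z top [0.1248782  0.12659358] main [0.12494397 0.12662202]
collar along [ 99.88075549 132.3870638 ]
blocktop z [0.02014285 0.28761531 0.28812103 0.288556   0.28920275]
```

View pics/m6.png

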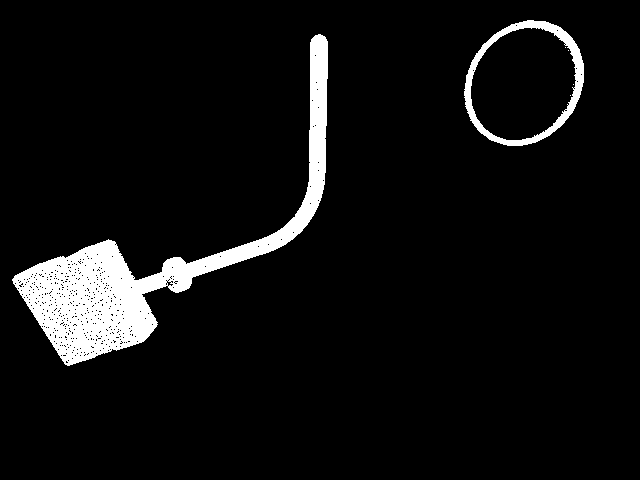

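```bash
cat > lat.py <<'E'
from rod import *
def lat(im,kl,yaw,tp,ptop,boxtop):
    y=np.array([np.cos(np.radians(yaw)),np.sin(np.radians(yaw))]);z=np.array([y[1],-y[0]])
    m,us,vs,Q,fit=rodfit(im); k=kl(us,vs)
    p,d=fit(k)
    if d@z>0:d=-d
    T=np.asarray(tp[:2])*1000
    q=p-T; print("cam in tool y,z",(im["position"][:2]*1000-T)@y,(im["position"][:2]*1000-T)@z)
    s=(Q[k]-T)
    print("rod at z",[(zz,round(q@y+(zz-q@z)*(d@y)/(d@z),2)) for zz in (-150,-100,-50,0)],"ang vs -z deg",np.degrees(np.arctan2(d@y,-(d@z))),"zmin",(s@z).min())
    u0,u1,v0,v1=boxtop;C=cloud(im);hsv=cv2.cvtColor(im["pixels"],cv2.COLOR_RGB2HSV)
    b=np.zeros((480,640),bool);b[v0:v1,u0:u1]=1;b&=(abs(C[...,2]-ptop)<.004)&(hsv[...,1]<60)&(hsv[...,2]>100)
    b=cv2.morphologyEx(b.astype(np.uint8),cv2.MORPH_OPEN,np.ones((5,5)))
    vv,uu=np.nonzero(b);P=np.array([plane(im,a,c,ptop)[:2] for a,c in zip(uu,vv)])*1000-T
    print("blocktop tool y",np.percentile(P@y,[1,99]),"z",np.percentile(P@z,[1,99]),"n",len(uu),uu.min(),uu.max(),vv.min(),vv.max())
    print(cv2.minAreaRect(np.c_[P@y,P@z].astype(np.float32)))
E
python3 - <<'E'
from lat import *
lat(load("pics/w6.npz"),lambda us,vs:(us>300)&(us<335)&(vs>36)&(vs<150),55.2,[.6943,-.119],.288,(262,380,300,400))
E
```

```text
cam in tool y,z -0.23599199818324348 -75.15969952153495
rod at z [(-150, np.float64(-0.4)), (-100, np.float64(-1.68)), (-50, np.float64(-2.96)), (0, np.float64(-4.24))] ang vs -z deg 1.4673579766681475 zmin -129.33709423076309
blocktop tool y [-15.65721069  15.16653183] z [-12.57168505  10.97687542] n 5603 274 369 319 380
((-0.19825267791748047, -0.9659519195556641), (31.76146697998047, 23.924510955810547), 0.255869060754776)
```

Emit:
step_arm(
  targets=[
    [0.015,0,-0.02,1.2,0,0,0],
    [0.025,0,-0.02,0,0,0,0],
    [0.03,0,-0.01,0,0,0,0],
    [0,0,0,0,0,0,0],
    [0,0,0,0,0,0,0],
  ],
)

```text
t: 11.9
tool_pos: [0.6546, -0.0904, 0.2024]
eef_rot: [0.491, 1.512, -0.49]
contact_force: [0.5, -0.7, -0.8]
finger_gap: 0.031
```

```bash
python3 -c "
from h import *
plan([.7,-.12,.27],54)
snap('wrist','w7')
plan([.7,-.12,.27],54)"
```

```text
t 11.9 pos [ 0.6546 -0.0904  0.2024] yaw 54.11 tilt 0.16 gap 0.031 F [ 0.5 -0.7 -0.8]
tool axes y [0.586 0.81  0.001] z [ 0.81  -0.586  0.002]
shift tool mm [-67.5   2.7  54.3] turn deg [ 0.11  0.13 -0.08] j [-0.23  0.58  1.3   0.    1.25 -1.17]
t 11.95 pos [ 0.6553 -0.0907  0.2031] yaw 54.07 tilt 0.27 gap 0.0313 F [-0.1 -0.  -1.8]
tool axes y [0.587 0.81  0.002] z [ 0.81  -0.587  0.004]
shift tool mm [-66.6   2.6  53.6] turn deg [ 0.07  0.23 -0.13] j [-0.23  0.58  1.3   0.    1.25 -1.17]
```

View pics/w7.png

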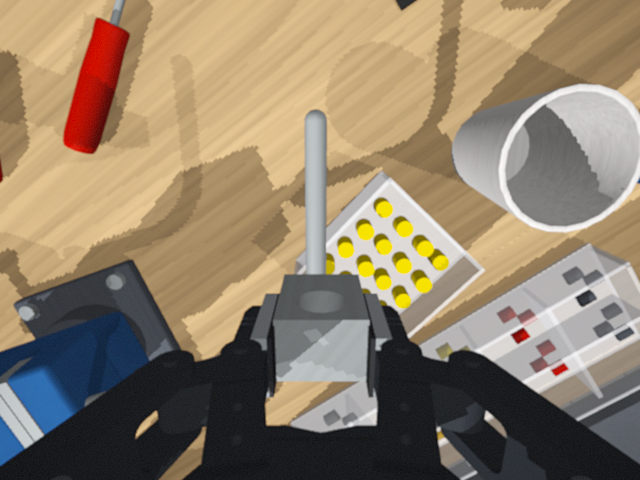

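Run:
```python
from lat import *
im=load("pics/w7.npz")
lat(im,lambda us,vs:(us>295)&(us<335)&(vs>100)&(vs<235),54.1,[.6550,-.0905],.2188,(262,380,300,400))
C=cloud(im);print("rod top z along",[ (v,C[v,308:324,2].max().round(4)) for v in (120,150,180,220)])
```

```text
cam in tool y,z -0.6498400701726473 -75.47378282941285
rod at z [(-150, np.float64(-3.07)), (-100, np.float64(-3.34)), (-50, np.float64(-3.61)), (0, np.float64(-3.88))] ang vs -z deg 0.30859768761747675 zmin -82.21627355840977
blocktop tool y [-15.71997855  14.88430997] z [-13.27633458  10.11386608] n 5624 274 368 319 380
((-0.43982505798339844, -1.765045166015625), (31.32828140258789, 23.76353645324707), 0.03557204455137253)
rod top z along [(120, np.float64(0.1265)), (150, np.float64(0.1265)), (180, np.float64(0.1265)), (220, np.float64(0.1267))]
```

Emit:
step_arm(
  targets=[
    [0,-0.003,-0.03,0.3,0.2,-0.1,0],
    [0,0,-0.035,0,0,0,0],
    [0,0,-0.035,0,0,0,0],
    [0,0,-0.02,0,0,0,0],
    [0,0,0,0,0,0,0],
  ],
)

```text
t: 12.45
tool_pos: [0.5551, -0.0208, 0.2034]
eef_rot: [0.495, 1.513, -0.494]
contact_force: [-0.7, -0.1, -2.0]
finger_gap: 0.0314
```

Emit:
step_arm(
  targets=[
    [0.02,0,0,0,0,0,0],
    [0.03,0,0,0,0,0,0],
    [0.025,0,0,0,0,0,0],
    [0.009,0,0,0,0,0,0],
    [0,0,0,0,0,0,0],
  ],
)

```text
t: 12.95
tool_pos: [0.5564, -0.0221, 0.1174]
eef_rot: [0.497, 1.515, -0.497]
contact_force: [-0.2, 0.9, -1.4]
finger_gap: 0.0309
```

```bash
cat >> h.py <<'E'
TIP=None
def rel(tip,yaw_leg):
    s,M=st();
    hole=s["tool_pos"]+M@np.array([-.0020,-.0003,-.0014])
    e=np.array([np.cos(np.radians(yaw_leg)),np.sin(np.radians(yaw_leg))]);d=hole[:2]-np.array(tip)
    print("t",round(s["t"],2),"hole",hole.round(4),"beyond tip mm",(d@e*1000).round(1),"lateral(tool +y)",(d@np.array([e[1],-e[0]])*1000).round(2),"yaw",np.degrees(np.arctan2(M[1,1],M[0,1])).round(2),"axis tilt pitch(z axis up)",np.degrees(M[2,2]).round(2),"roll",np.degrees(M[2,1]).round(2),"F tool",(M.T@s["contact_force"]).round(1))
E
python3 - <<'E'
from h import *
# tip from w7: tool frame y -3.47, z -76.2, pose(.655,-.0905), yaw54.1
y=np.array([np.cos(np.radians(54.1)),np.sin(np.radians(54.1))]);z=np.array([y[1],-y[0]])
tip=np.array([.655,-.0905])+y*-.00347+z*-.0762;print("tip",tip)
rel(tip,143.8)
snap("scene","s8");rel(tip,143.8)
snap("wrist","w8")
cv2.imwrite("pics/s8c.png",np.hstack([cv2.resize(cv2.imread("pics/s8.png")[190:350,130:330],(500,400)),cv2.resize(cv2.imread("pics/w8.png")[200:440,230:410],(300,400))]))
E
```

```text
tip [ 0.59124011 -0.04862927]
t 12.95 hole [ 0.5551 -0.0216  0.1194] beyond tip mm 45.1 lateral(tool +y) 0.5 yaw 53.66 axis tilt pitch(z axis up) -0.09 roll -0.02 F tool [ 1.4  0.5 -0.7]
t 13.0 hole [ 0.5554 -0.0215  0.1203] beyond tip mm 44.9 lateral(tool +y) 0.72 yaw 53.66 axis tilt pitch(z axis up) -0.02 roll 0.01 F tool [ 1.9  0.8 -0.3]
```

View pics/s8c.png

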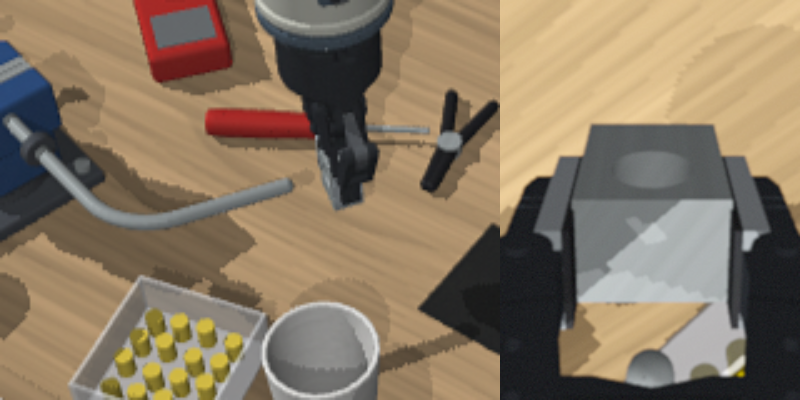

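Emit:
step_arm(
  targets=[
    [0,-0.0004,0.01,0,0,0,0],
    [0,0,0.01,0,0,0,0],
    [0,0,0.008,0,0,0,0],
    [0,0,0.006,0,0,0,0],
    [0,0,0.004,0,0,0,0],
  ],
)

```text
t: 13.55
tool_pos: [0.5866, -0.045, 0.1175]
eef_rot: [0.497, 1.514, -0.497]
contact_force: [-0.7, 0.2, -1.8]
finger_gap: 0.0311
```

Run:
```python
from h import *
rel([.5912,-.0486],143.8)
snap("wrist","w9");snap("scene","s9");rel([.5912,-.0486],143.8)
cv2.imwrite("pics/s9c.png",np.hstack([cv2.resize(cv2.imread("pics/s9.png")[190:350,130:330],(500,400)),cv2.resize(cv2.imread("pics/w9.png")[200:440,230:410],(300,400))]))
```

```text
t 13.55 hole [ 0.5853 -0.0445  0.1195] beyond tip mm 7.2 lateral(tool +y) -0.14 yaw 53.64 axis tilt pitch(z axis up) -0.06 roll -0.01 F tool [ 1.8 -0.3 -0.7]
t 13.65 hole [ 0.5851 -0.0443  0.1194] beyond tip mm 7.5 lateral(tool +y) -0.15 yaw 53.64 axis tilt pitch(z axis up) -0.07 roll -0.01 F tool [2.  0.  0.4]
```

View pics/s9c.png

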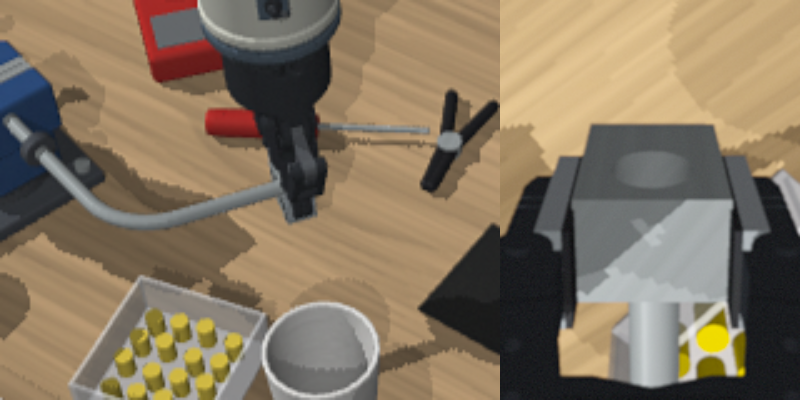

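Emit:
step_arm(
  targets=[
    [0,0,0.006,0,0,0,0],
    [0,0,0.006,0,0,0,0],
    [0,0,0.006,0,0,0,0],
    [0,0,0.006,0,0,0,0],
  ],
)

```text
t: 14.05
tool_pos: [0.6058, -0.0591, 0.1174]
eef_rot: [0.497, 1.514, -0.497]
contact_force: [0.1, 0.6, -2.0]
finger_gap: 0.0312
```

Run:
```python
from h import *
rel([.5912,-.0486],143.8)
snap("wrist","w10");rel([.5912,-.0486],143.8)
cv2.imwrite("pics/w10c.png",cv2.resize(cv2.imread("pics/w10.png")[200:440,230:410],(450,600)))
```

```text
t 14.05 hole [ 0.6045 -0.0585  0.1194] beyond tip mm -16.5 lateral(tool +y) -0.13 yaw 53.66 axis tilt pitch(z axis up) -0.07 roll -0.01 F tool [ 2.   0.5 -0.3]
t 14.1 hole [ 0.6053 -0.059   0.1195] beyond tip mm -17.5 lateral(tool +y) -0.1 yaw 53.64 axis tilt pitch(z axis up) -0.03 roll -0.0 F tool [ 1.3 -0.4  1.3]
```

View pics/w10c.png

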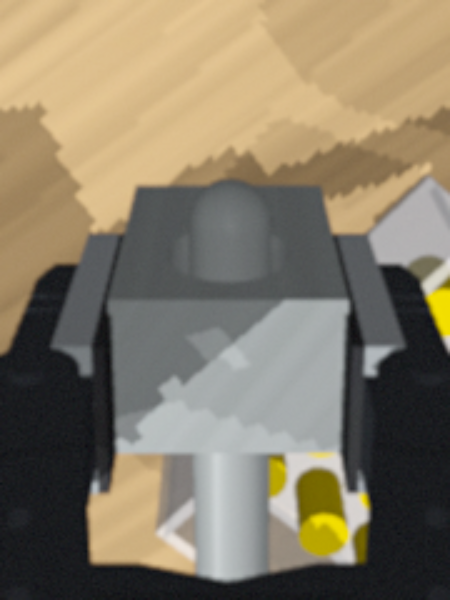

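Emit:
step_arm(
  targets=[
    [0,0,0.01,0,0,0,0],
    [0,0,0.012,0,0,0,0],
    [0,0,0.012,0,0,0,0],
    [0,0,0.012,0,0,0,0],
    [0,0,0.012,0,0,0,0],
  ],
)

```text
t: 14.6
tool_pos: [0.653, -0.0939, 0.1173]
eef_rot: [0.497, 1.514, -0.497]
contact_force: [-0.3, 0.6, -1.5]
finger_gap: 0.0308
```

```bash
cat > path.py <<'E'
from h import *
tip=np.array([.5912,-.0486]);A=143.8
def u(a): return np.array([np.cos(np.radians(a)),np.sin(np.radians(a))])
S=np.arange(-.05,.085+.0733+.06,.0002)
def pt(s):
    t0=A-180
    if s<.085: return tip+u(t0)*s,t0
    b=tip+u(t0)*.085
    c=b+.06*u(t0-90); th=min(np.degrees((s-.085)/.06),70)
    p=c+.06*u(t0+90-th)
    if s<=.085+.06*np.radians(70): return p,t0-th
    return p+u(t0-70)*(s-.085-.06*np.radians(70)),t0-70
PP=[pt(s) for s in S];XY=np.array([p[0] for p in PP]);TH=np.array([p[1] for p in PP])
def where():
    s,M=st();h=s["tool_pos"]+M@np.array([-.0020,-.0003,-.0014])
    i=np.argmin(np.linalg.norm(XY-h[:2],axis=1));d=h[:2]-XY[i]
    yaw=np.degrees(np.arctan2(M[1,1],M[0,1]))
    print("t",round(s["t"],2),"s mm",(S[i]*1000).round(1),"lat(left of travel)",(d@u(TH[i]+90)*1000).round(2),"yaw err",(yaw-(TH[i]+90)).round(2),"hole z",h[2].round(4),"tilt",np.degrees(M[2,2]).round(2),np.degrees(M[2,1]).round(2),"Ftool",(M.T@s["contact_force"]).round(1),"Mtool",(M.T@s["moment"]).round(2),"gap",round(s["finger_gap"],4))
E
python3 -c "
from path import *
where();print('home',pt(.085+.0733+.058))"
```

```text
t 14.6 s mm 75.2 lat(left of travel) -0.37 yaw err -0.15 hole z 0.1193 tilt -0.07 -0.02 Ftool [ 1.5  0.3 -0.6] Mtool [-0.01  0.03  0.01] gap 0.0308
home (array([ 0.66579249, -0.21965192]), -106.19999999999999)
```

Emit:
step_arm(
  targets=[
    [0,0,0.005,0,0,0,0],
    [0,0,0.005,1,0,0,0],
    [0,-0.0002,0.005,4,0,0,0],
    [0,-0.0002,0.0052,5,0,0,0],
    [0,0,0,0,0,0,0],
  ],
)

```text
t: 15.1
tool_pos: [0.668, -0.1061, 0.1173]
eef_rot: [0.634, 1.477, -0.634]
contact_force: [0.2, 0.4, -1.3]
finger_gap: 0.0308
```

```bash
python3 -c "
from path import *
where()"
```

```text
t 15.1 s mm 94.6 lat(left of travel) -0.34 yaw err -1.13 hole z 0.1193 tilt -0.07 -0.03 Ftool [ 1.3  0.4 -0.2] Mtool [-0.03 -0.03 -0.02] gap 0.0308
```

Emit:
step_arm(
  targets=[
    [0,-0.0002,0.0052,4,0,0,0],
    [0,-0.0002,0.0052,5,0,0,0],
    [0,-0.0002,0.0052,5,0,0,0],
    [0,-0.0002,0.0052,5,0,0,0],
    [0,0,0,0,0,0,0],
  ],
)

```text
t: 15.6
tool_pos: [0.6795, -0.1231, 0.1173]
eef_rot: [0.887, 1.384, -0.887]
contact_force: [-0.0, 0.0, -1.4]
finger_gap: 0.0311
```

```bash
python3 -c "
from path import *
where()"
```

```text
t 15.6 s mm 115.2 lat(left of travel) -0.15 yaw err -0.3 hole z 0.1193 tilt -0.06 -0.06 Ftool [ 1.4 -0.  -0. ] Mtool [-0.01  0.01 -0.02] gap 0.0311
```

Emit:
step_arm(
  targets=[
    [0,-0.0004,0.0052,5,0,0,0],
    [0,-0.0003,0.0052,5,0,0,0],
    [0,0,0,0,0,0,0],
  ],
)

```text
t: 15.9
tool_pos: [0.6826, -0.1329, 0.1173]
eef_rot: [1.017, 1.322, -1.018]
contact_force: [-0.5, 0.1, -2.7]
finger_gap: 0.0313
```

```bash
python3 -c "
from path import *
where()
snap('wrist','w11');where()
cv2.imwrite('pics/w11c.png',cv2.resize(cv2.imread('pics/w11.png')[200:440,230:410],(450,600)))"
```

```text
t 15.9 s mm 125.4 lat(left of travel) -0.29 yaw err -0.46 hole z 0.1193 tilt -0.05 -0.07 Ftool [ 2.7 -0.4 -0.2] Mtool [-0.04  0.01  0.02] gap 0.0313
t 15.95 s mm 125.2 lat(left of travel) -0.27 yaw err -0.49 hole z 0.1193 tilt -0.06 -0.07 Ftool [1.7 1.1 0.1] Mtool [-0.02  0.02 -0.02] gap 0.0311
```

View pics/w11c.png

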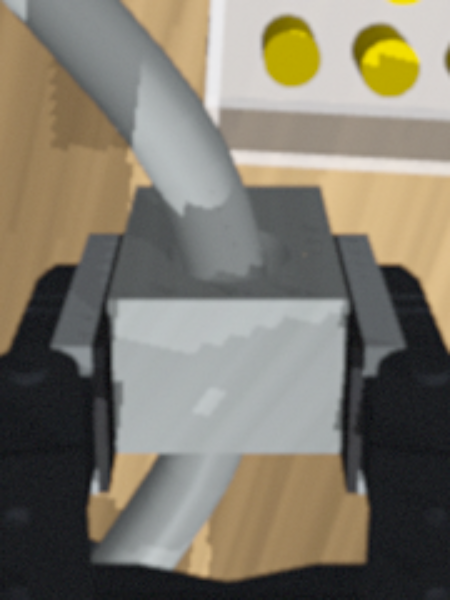

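Emit:
step_arm(
  targets=[
    [0,-0.0003,0.0052,5,0,0,0],
    [0,-0.0003,0.0052,5,0,0,0],
    [0,-0.0003,0.0052,5,0,0,0],
    [0,-0.0002,0.0052,5,0,0,0],
    [0,0,0,0,0,0,0],
  ],
)

```text
t: 16.45
tool_pos: [0.684, -0.1535, 0.1173]
eef_rot: [1.276, 1.166, -1.277]
contact_force: [0.0, 0.3, -2.3]
finger_gap: 0.0311
```

```bash
python3 -c "
from path import *
where()"
```

```text
t 16.45 s mm 146.2 lat(left of travel) -0.3 yaw err -0.57 hole z 0.1193 tilt -0.03 -0.09 Ftool [ 2.3 -0.  -0.3] Mtool [ 0.01  0.   -0.  ] gap 0.0311
```

Emit:
step_arm(
  targets=[
    [0,-0.0002,0.0052,5,0,0,0],
    [0,-0.0002,0.0052,4,0,0,0],
    [0,0,0.004,1.5,0,0,0],
    [0,0,0.003,0.5,0,0,0],
    [0,0,0,0,0,0,0],
  ],
)

```text
t: 16.95
tool_pos: [0.6805, -0.1705, 0.1173]
eef_rot: [1.414, 1.063, -1.415]
contact_force: [0.6, 0.1, -0.9]
finger_gap: 0.0312
```

```bash
python3 -c "
from path import *
where()
snap('wrist','w12');where()
cv2.imwrite('pics/w12c.png',cv2.resize(cv2.imread('pics/w12.png')[120:440,200:440],(450,600)))"
```

```text
t 16.95 s mm 163.6 lat(left of travel) 0.12 yaw err 0.02 hole z 0.1193 tilt -0.01 -0.08 Ftool [ 0.9  0.6 -0.3] Mtool [-0.02  0.04  0.03] gap 0.0312
t 17.0 s mm 163.4 lat(left of travel) 0.17 yaw err -0.0 hole z 0.1193 tilt -0.02 -0.08 Ftool [ 1.2  0.  -0.1] Mtool [-0.03  0.06 -0.03] gap 0.0309
```

View pics/w12c.png

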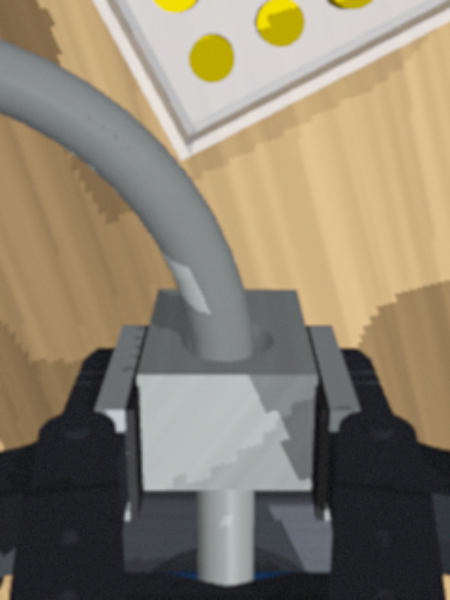

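Emit:
step_arm(
  targets=[
    [0,-0.0001,0.01,0,0,0,0],
    [0,0,0.01,0,0,0,0],
    [0,0,0.01,0,0,0,0],
    [0,0,0.008,0,0,0,0],
    [0,0,0.004,0,0,0,0],
  ],
)

```text
t: 17.5
tool_pos: [0.6684, -0.212, 0.1173]
eef_rot: [1.416, 1.061, -1.418]
contact_force: [-1.1, -0.1, -2.8]
finger_gap: 0.0311
```

```bash
python3 -c "
from path import *
where()
snap('wrist','w13');where()
cv2.imwrite('pics/w13c.png',cv2.resize(cv2.imread('pics/w13.png')[120:440,200:440],(450,600)))"
```

```text
t 17.5 s mm 206.8 lat(left of travel) 0.02 yaw err -0.19 hole z 0.1193 tilt -0.0 -0.08 Ftool [ 2.8 -1.   0.4] Mtool [ 0.02 -0.06  0.04] gap 0.0311
t 17.55 s mm 207.0 lat(left of travel) 0.03 yaw err -0.2 hole z 0.1193 tilt -0.0 -0.07 Ftool [1.9 0.6 1.6] Mtool [ 0.02 -0.05 -0.03] gap 0.031
```

View pics/w13c.png

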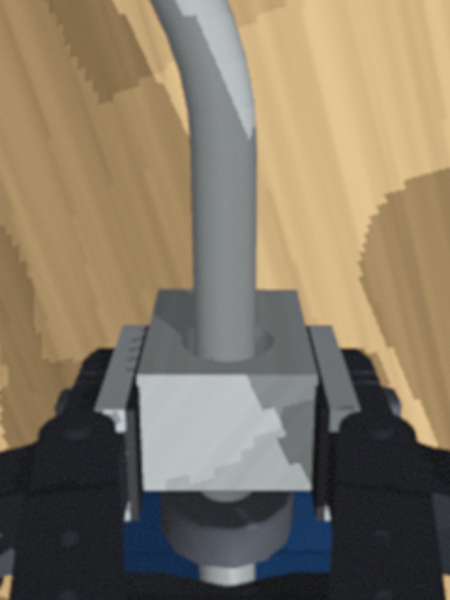

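Emit:
step_arm(
  targets=[
    [0,0,0.004,0,0,0,0],
    [0,0,0.002,0,0,0,0],
    [0,0,0,0,0,0,0],
  ],
)

```text
t: 17.85
tool_pos: [0.667, -0.2165, 0.1173]
eef_rot: [1.416, 1.062, -1.417]
contact_force: [0.0, 0.5, -1.7]
finger_gap: 0.031
```

Emit:
step_arm(
  targets=[
    [0,0,0.001,0,0,0,0],
    [0,0,0,0,0,0,0],
  ],
)

```text
t: 18.05
tool_pos: [0.6668, -0.2173, 0.1173]
eef_rot: [1.416, 1.062, -1.417]
contact_force: [0.4, -0.7, -1.5]
finger_gap: 0.0311
```

Emit:
step_arm(
  targets=[
    [0,0,0.001,0,0,0,0],
    [0,0,0,0,0,0,0],
  ],
)

```text
t: 18.25
tool_pos: [0.6665, -0.2184, 0.1173]
eef_rot: [1.416, 1.062, -1.417]
contact_force: [-0.8, 0.6, -2.5]
finger_gap: 0.0311
```

```bash
python3 -c "
from path import *
where()
snap('wrist','w14');where()
cv2.imwrite('pics/w14c.png',cv2.resize(cv2.imread('pics/w14.png')[200:440,230:410],(450,600)))"
```

```text
t 18.25 s mm 213.4 lat(left of travel) 0.01 yaw err -0.14 hole z 0.1193 tilt -0.01 -0.08 Ftool [ 2.5 -0.9 -0.3] Mtool [ 0.02 -0.    0.01] gap 0.0311
t 18.3 s mm 213.4 lat(left of travel) 0.0 yaw err -0.14 hole z 0.1193 tilt -0.01 -0.08 Ftool [ 2.1 -0.3 -0.4] Mtool [ 0.03 -0.03  0.05] gap 0.0309
```

View pics/w14c.png

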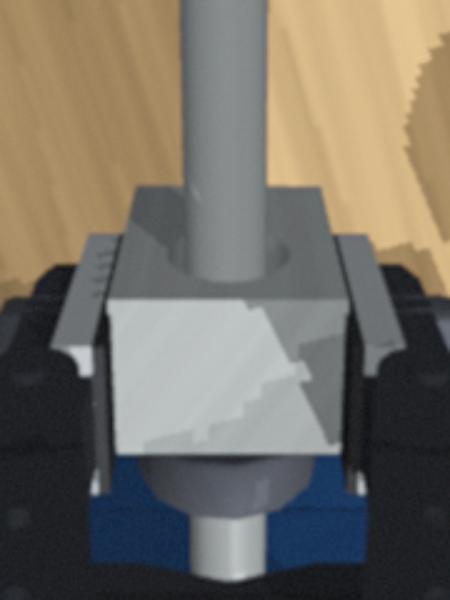

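Emit:
step_arm(
  targets=[
    [0,0,0.001,0,0,0,0],
    [0,0,0,0,0,0,0],
  ],
)

```text
t: 18.5
tool_pos: [0.6662, -0.2195, 0.1173]
eef_rot: [1.416, 1.062, -1.417]
contact_force: [0.4, -0.2, -1.3]
finger_gap: 0.0312
```

Emit:
step_arm(
  targets=[
    [0,0,0.001,0,0,0,0],
    [0,0,0,0,0,0,0],
  ],
)

```text
t: 18.7
tool_pos: [0.666, -0.2198, 0.1173]
eef_rot: [1.417, 1.062, -1.417]
contact_force: [1.2, 3.9, -1.9]
finger_gap: 0.0311
```

Emit:
step_arm(
  targets=[
    [0,0,0.0007,0,0,0,0],
    [0,0,0,0,0,0,0],
  ],
)

```text
t: 18.9
tool_pos: [0.666, -0.2199, 0.1173]
eef_rot: [1.417, 1.063, -1.416]
contact_force: [3.6, 9.0, -0.8]
finger_gap: 0.0316
```

Emit:
step_arm(
  targets=[
    [0,0,-0.0008,0,0,0,0],
    [0.0015,0,0,0,0,0,0],
    [0,0,0,0,0,0,0],
  ],
)

```text
t: 19.2
tool_pos: [0.6662, -0.2199, 0.1158]
eef_rot: [1.416, 1.062, -1.416]
contact_force: [2.1, 5.6, -1.1]
finger_gap: 0.031
```

Emit:
step_arm(
  targets=[
    [0.0006,0,0,0,0,0,0],
    [0,0,0,0,0,0,0],
  ],
)

```text
t: 19.4
tool_pos: [0.6662, -0.2199, 0.1153]
eef_rot: [1.416, 1.062, -1.416]
contact_force: [2.4, 5.4, 0.2]
finger_gap: 0.0309
```

Emit:
step_arm(
  targets=[
    [0.0006,0,0,0,0,0,0],
    [0,0,0,0,0,0,0],
  ],
)

```text
t: 19.6
tool_pos: [0.6663, -0.2199, 0.1149]
eef_rot: [1.416, 1.062, -1.416]
contact_force: [1.1, 5.9, 4.6]
finger_gap: 0.031
```

Emit:
step_arm(
  targets=[
    [0,0,0,0,0,0,0.45],
    [0,0,0,0,0,0,0.55],
    [0,0,0,0,0,0,0.65],
    [0,0,0,0,0,0,0.65],
  ],
)

```text
t: 20.0
tool_pos: [0.6659, -0.2204, 0.1145]
eef_rot: [1.416, 1.062, -1.417]
contact_force: [0.2, -0.5, 0.2]
finger_gap: 0.0554
```

```bash
python3 -c "
from path import *
where()
snap('wrist','w15');snap('scene','s15');where()
cv2.imwrite('pics/w15c.png',np.hstack([cv2.resize(cv2.imread('pics/w15.png')[200:440,230:410],(390,520)),cv2.resize(cv2.imread('pics/s15.png')[180:310,90:190],(400,520))]))"
```

```text
t 20.0 s mm 215.6 lat(left of travel) 0.02 yaw err -0.15 hole z 0.1165 tilt -0.0 -0.08 Ftool [-0.2  0.4  0.4] Mtool [-0.04  0.   -0.01] gap 0.0554
t 20.1 s mm 215.6 lat(left of travel) -0.01 yaw err -0.15 hole z 0.1165 tilt -0.01 -0.08 Ftool [ 0.4 -0.4  0. ] Mtool [-0.01  0.01  0.01] gap 0.0555
```

View pics/w15c.png

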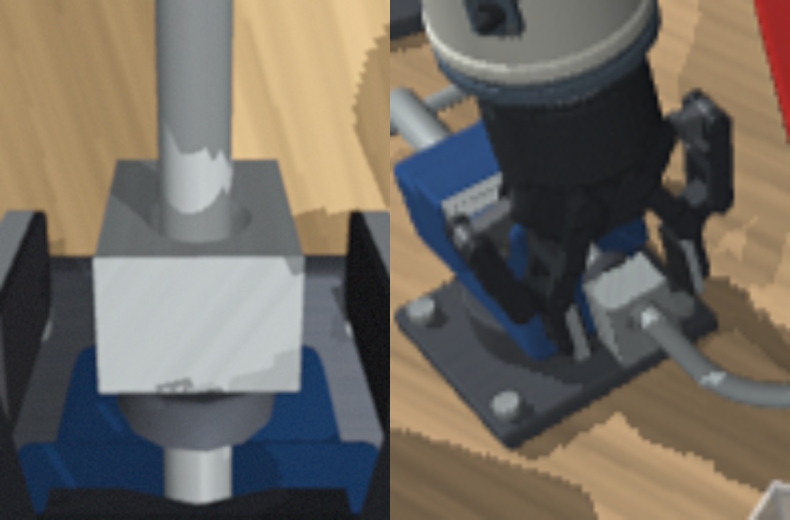

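Released, hanging level against the collar. Now I retreat upward.

Emit:
step_arm(
  targets=[
    [-0.015,0,0,0,0,0,0.65],
    [-0.03,0,0,0,0,0,0.65],
    [-0.035,0,0,0,0,0,0.65],
    [-0.035,0,0,0,0,0,0.65],
    [-0.03,0,0,0,0,0,0.65],
  ],
)

```text
t: 20.6
tool_pos: [0.6663, -0.2204, 0.263]
eef_rot: [1.416, 1.06, -1.416]
contact_force: [0.3, -0.6, -0.1]
finger_gap: 0.0554
```

Emit:
step_arm(
  targets=[
    [0,0,0.02,0,0,0,0.65],
    [0,0,0.02,0,0,0,0.65],
    [0,0,0,0,0,0,0.65],
    [0,0,0,0,0,0,0.65],
    [0,0,0,0,0,0,0.65],
  ],
)

```text
t: 21.1
tool_pos: [0.6545, -0.2586, 0.2588]
eef_rot: [1.416, 1.063, -1.418]
contact_force: [-0.7, -0.2, 0.1]
finger_gap: 0.0555
```

```bash
python3 -c "
from path import *
a=snap('wrist','w16');snap('scene','s16');b=snap('wrist','w17')
print(get_state()['t'],blocktop(a,.131,(200,440,100,400)),blocktop(b,.131,(200,440,100,400)))
print('home',pt(.2163))
cv2.imwrite('pics/w16c.png',np.hstack([cv2.resize(cv2.imread('pics/w16.png'),(400,300)),cv2.resize(cv2.imread('pics/s16.png')[180:310,90:263],(400,300))]))"
```

```text
21.25 (2287, ((639.2495727539062, -313.39166259765625), (17.445884704589844, 81.26543426513672), 74.32913970947266), array([ 639.04229066, -313.27829889])) (2333, ((638.8994140625, -313.49560546875), (17.38404655456543, 81.28273010253906), 73.71456146240234), array([ 638.70127385, -313.20352485]))
home (array([ 0.66579249, -0.21965192]), -106.19999999999999)
```

View pics/w16c.png

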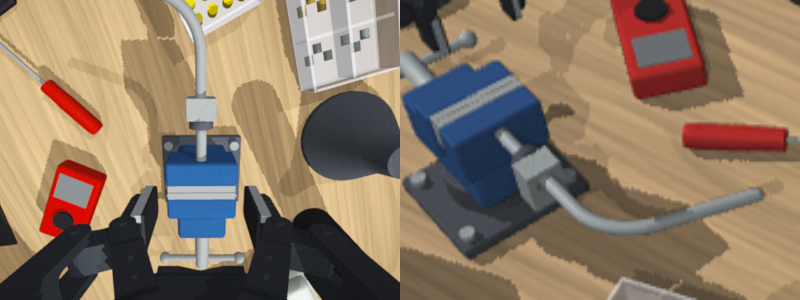

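View pics/s16.png

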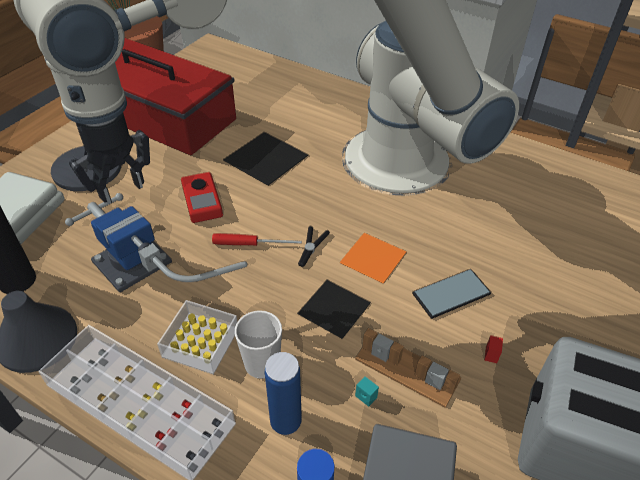

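```bash
python3 -c "
from path import *
for f in ('w16','w17'):
    n,r,c=blocktop(load(f'pics/{f}.npz'),.131,(285,355,140,200)); print(n,r,c)
    d=np.array(r[0])/1000-[.6658,-.2197]; print('along rod from home mm',d@u(73.8)*1000,'lat',d@u(-16.2)*1000)
C=cloud(load('pics/w16.npz'));print(C[165,312:330,2])
im=load('pics/w16.npz');cv2.imwrite('pics/w16d.png',cv2.resize(im['pixels'][120:260,250:390,::-1],(560,560)))
from workcell import ctrl"
```

```text
1784 ((667.091552734375, -217.5553741455078), (27.8736515045166, 31.893264770507812), 73.65737915039062) [ 666.78293175 -218.9295668 ]
along rod from home mm 2.4198023920796587 lat 0.6419383963540877
1773 ((667.3469848632812, -217.58883666992188), (28.51132583618164, 31.590059280395508), 72.65673828125) [ 666.76301523 -218.89046001]
along rod from home mm 2.458931833339535 lat 0.8965640035588898
[0.13174178 0.13145386 0.13012876 0.13248286 0.13073425 0.13071985
 0.13067491 0.13162486 0.13101412 0.13106752 0.13153378 0.13006329
 0.13101903 0.1317212  0.1304306  0.13037193 0.13045403 0.13202302]
```

View pics/w16d.png

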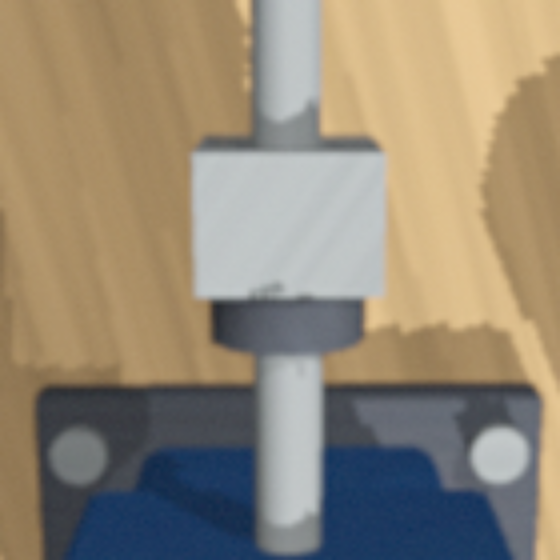

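```bash
python3 -c "
from workcell import ctrl
print(ctrl.job_done())"
```

```text
the job is handed in; nothing more can be done
None
```

The counterweight is hanging on the lamp arm against the stop collar, and I handed the job in at about 21.3 s of the 56 s allowed; `job_done` reports no verdict.

**What I did:** I took the big-hole piece from the rack's middle slot and stood it upright on the small black mat. I let go, then took it again by its flanks. I threaded it onto the free end and followed the bend round until it met the collar with about 9 N. I then lowered it onto the rod, released it and backed away upward.

**Last checks:**
- **Position:** in the close-up the piece touches the collar, level, with its long end down and its top about 131 mm above the bench, as expected for hanging. Two frames 0.1 s apart agreed to 0.3 mm.
- **Release:** the fingers are well clear.
- **Other pieces:** the scene picture shows both still in their slots; I did not measure their positions again.

**Disagreements and slips:**
- **Distance from home:** the last wrist-camera fit put the piece 2.4 mm from home. Its outline was 28 mm long instead of 24 mm because part of the end face was included, so I trust the collar contact and the close-up more.
- **Leg angle:** early estimates of the rod's free-leg direction ranged from 143.6° to 145.5°. I used the close-range value of 143.8°, and no side force showed in the readings while threading.
- **Units:** the first row of my first move was in mm instead of m. The step limit cut it to 50 mm, with no effect on the job.

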